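Gauge the neck collars, pack the good ones and close the canister

TASK

Check the batch of gold neck collars: slide every one, flange down, onto its own pin of the check fixture as far as it will go, and leave them all standing there together for comparison. Then stand those that went right down to the plate in the round canister, continuing the hexagonal pattern of the collars already packed there each close beside its neighbours, and put those that stopped on the pin's shoulder in the white reject tray. Last, put the cover on the canister and press it firmly down so that it sits level on the rim all round; leave the vials alone.

Things in the scene. Friction and masses are not known exactly. Their poses are not given: they have to be found in the camera images.
- collar_a: gold aluminium neck collar: tube of outer diameter 27 mm on a round flange of diameter 50 and thickness 6, 42 tall in all, open bore (21 in the tube), about 50 g. Starts upright on the table, flange down. Origin: centre of the flange's underside, z up along the bore. Whether the flange end of the bore is wide enough shows on a gauge pin. May be absent
- collar_b: gold aluminium neck collar: tube of outer diameter 27 mm on a round flange of diameter 50 and thickness 6, 42 tall in all, open bore (21 in the tube), about 50 g. Starts upright on the table, flange down. Origin: centre of the flange's underside, z up along the bore. Whether the flange end of the bore is wide enough shows on a gauge pin. May be absent
- collar_c: gold aluminium neck collar: tube of outer diameter 27 mm on a round flange of diameter 50 and thickness 6, 42 tall in all, open bore (21 in the tube), about 50 g. Starts upright on the table, flange down. Origin: centre of the flange's underside, z up along the bore. Whether the flange end of the bore is wide enough shows on a gauge pin. May be absent
- collar_d: gold aluminium neck collar: tube of outer diameter 27 mm on a round flange of diameter 50 and thickness 6, 42 tall in all, open bore (21 in the tube), about 50 g. Starts upright on the table, flange down. Origin: centre of the flange's underside, z up along the bore. Whether the flange end of the bore is wide enough shows on a gauge pin. May be absent
- collar_e: gold aluminium neck collar: tube of outer diameter 27 mm on a round flange of diameter 50 and thickness 6, 42 tall in all, open bore (21 in the tube), about 50 g. Starts upright on the table, flange down. Origin: centre of the flange's underside, z up along the bore. Whether the flange end of the bore is wide enough shows on a gauge pin. May be absent
- collar_f: gold aluminium neck collar: tube of outer diameter 27 mm on a round flange of diameter 50 and thickness 6, 42 tall in all, open bore (21 in the tube), about 50 g. Starts upright on the table, flange down. Origin: centre of the flange's underside, z up along the bore. Whether the flange end of the bore is wide enough shows on a gauge pin. May be absent
- pin_1 (a point): point on a fixture pin's axis, level with the plate's top. Upright stepped pin: from the plate up 14 mm of diameter 17, a flat shoulder, then a nose of diameter 12 with a 4 mm tapered tip, top 31 mm above the plate. A good collar slides down to the plate (its origin here); an undersize one (flange bore 14.5) passes only the nose and rests on the shoulder, 14 mm higher
- pin_2 (a point): point on a fixture pin's axis, level with the plate's top. Upright stepped pin: from the plate up 14 mm of diameter 17, a flat shoulder, then a nose of diameter 12 with a 4 mm tapered tip, top 31 mm above the plate. A good collar slides down to the plate (its origin here); an undersize one (flange bore 14.5) passes only the nose and rests on the shoulder, 14 mm higher
- pin_3 (a point): point on a fixture pin's axis, level with the plate's top. Upright stepped pin: from the plate up 14 mm of diameter 17, a flat shoulder, then a nose of diameter 12 with a 4 mm tapered tip, top 31 mm above the plate. A good collar slides down to the plate (its origin here); an undersize one (flange bore 14.5) passes only the nose and rests on the shoulder, 14 mm higher
- pin_4 (a point): point on a fixture pin's axis, level with the plate's top. Upright stepped pin: from the plate up 14 mm of diameter 17, a flat shoulder, then a nose of diameter 12 with a 4 mm tapered tip, top 31 mm above the plate. A good collar slides down to the plate (its origin here); an undersize one (flange bore 14.5) passes only the nose and rests on the shoulder, 14 mm higher
- gauge: check fixture: dark steel plate 128 x 128 mm, 12 mm thick, fixed to the table, with four stepped pins in a square of 70 mm pitch. Origin: centre of its underside; its x and y run along its edges
- canister: round open aluminium canister, inner diameter 164 mm, outer 176 mm at most, 50 mm tall, inner floor 5 mm above the table, fixed. Origin: centre of its underside, z up. Holds seven collars standing in a hexagonal pattern, one in the middle and six round it with their axes 54 mm from the canister's
- packed_1: collar of the same outer shape, already packed, standing in the middle of the canister, flange down. Origin: centre of the flange's underside
- packed_2: collar of the same outer shape, already packed in the ring round the middle one. Origin: centre of the flange's underside
- packed_3: collar of the same outer shape, already packed in the ring, next to packed_2. Origin: centre of the flange's underside
- cover: flat round aluminium slip-over cover, 250 g, on the table: disc of diameter 190 mm, 4 thick, lip 6 deep round its edge (182 inside), black upright knob (diameter 22, 30 tall) in the middle. Origin: centre, level with the lip's lower edge; knob top 40 mm above it. Seated, the disc rests on the canister's rim, lip outside, origin 44 mm above the canister's; then push with about 10 N
- tray: low white open tray for rejects, 130 x 130 mm outside, walls 4 mm thick and 26 mm high, floor 4 mm thick, fixed. Origin: centre of its underside. Beyond tray and fixture, at the far edge, lies a gift box 62 mm tall (not part of the job)
- vial_1: small amber glass vial with gold cap, 23 mm across, 75 mm tall, standing on the table; not part of the job, leave alone. Origin: centre of its underside
- vial_2: small amber glass vial with gold cap, 23 mm across, 75 mm tall, standing on the table; not part of the job, leave alone. Origin: centre of its underside
- vial_3: small amber glass vial with gold cap, 23 mm across, 75 mm tall, standing on the table; not part of the job, leave alone. Origin: centre of its underside
Not all that is in view belongs to the job. What is shaped like the collar_e but green or orange is not meant.

How it is judged:
By the outcome, as a careful person would: the job done as asked, in the order asked, and still so for the second after the job is handed in, with the robot touching nothing.
Of collar_a, collar_b, collar_c, collar_d, collar_e, collar_f only 3 to 4 are there at a start; the rules pass over those that are not, and their reading is None.
At some moment in a run one of collar_a, collar_b, collar_c, collar_d, collar_e, collar_f, cover may be knocked a few centimetres aside while the robot is not near it.
It also fails if it takes over 210 s, if anything falls off the work surface, if the arm or the gripper's body presses on something with over 40 N, if the wrist force passes 120 N, or if a joint passes its speed limit or range.

ROBOT

A 6-joint arm with a two-finger parallel gripper is mounted at the origin on the work surface. World frame = base frame: x ahead of the robot, y to its left, z up, the work surface at z = 0. Lengths are in m, angles in rad, forces in N, time in s.
With the tool pointing down it reaches from about 0.35 to 0.975 m from the base axis. Payload 4.9 kg.
Tool frame: the origin (TCP) lies at the very end of the fingers, on their centre line; the grasp point (between the pads) lies 19 mm behind it; x points along the fingers, y is the direction in which the jaws open and shut, and the axes are right-handed (so a half turn about x gives the same grasp; the last joint's range is limited). The gripper opens to 85 mm and grips with 20 to 120 N. Pads are 22 mm wide; open, the fingers measure 114 mm over their backs; the gripper's body (76 mm by 85 mm) begins 54 mm behind the grasp point. The pads swing forward as they close: fully open they stand 13 mm farther back than shut.
Start: joints at [-1.276, 0.053, 1.613, -0, 1.476, -0.119], TCP at [0.251, -0.572, 0.231] pointing down, gripper open.
Joint ranges: [-3.01, 3.01], [-1.01, 2.22], [0.06, 2.58], [-1.02, 4.17], [0.09, 2.62], [-3.14, 3.14]. Speed limits (rad/s): [2.57, 2.57, 3.14, 3.14, 3.14, 3.14].

INTERFACE

Orientations are given as a unit quaternion [w, x, y, z].
In Python, from plant import manip gives the robot as it stands.
- The arm moves only by the tool play_rows, never from a script. Its argument "plan" is a list of rows, each a list of 5 numbers: the shift along the tool's x, y, z in mm, then the turn about the tool's x in rad, then the closure, from -1 (fully open) to 1 (shut). A call has 1 to 8 rows; each row is the pose to reach, as a shift and turn from the pose commanded when the call began, along the tool's axes at that moment; what a row does not reach only later rows make up. A row lasts 1/8 s, in which the tool goes at most 62.5 mm and 10.7 degrees, less where a joint would pass 70% of its speed; a pose out of reach is approached as far as the arm can. A call with a gripper value outside its range is refused whole. The fingers move at their own pace and stop on an object; the grip force is fixed at half the most. Time passes only in rows, so rows that repeat a pose let the fingers close. It gives the time, the measured TCP pose, the force and the opening at its end, in the units of the state.
- manip.state(): the state, without advancing time (a new reading comes with each control period).
- manip.grab_frame(name): name is "scene" or "top"; returns a dict with "img" (384x512x3 uint8, red, green, blue), "range_z" (384x512 float32, m along the optical axis (not along the pixel's ray), 0 where there is no reading), "fx", "fy", "cx", "cy" (pixels), "k1" (the pictures are not rectified: a ray, as slopes to the right and down, at radius r is drawn at 1 + k1 r^2 times it, then the intrinsics apply), "origin" and "rotation" of the camera in the world. Camera axes: x right, y up, looking along -z (the intrinsics and any distortion apply to the point x, -y, -z); pixel columns grow to the right and rows downward; lengths in m; the calibration is good to about 2 mm. A picture is of the moment at which its call begins.
- manip.job_done(): hands the job in, once; it reports no verdict.
The state is a dict: "time": time; "joint_pos": joint angles; "joint_vel": joint speeds; "joint_efforts": joint torques, N m; "tool_pos": TCP position; "tool_rot": TCP orientation; "contact_force": force on the tool from outside, world axes, zero at the start; "ft_torque": the same for the moment, N m; "gripper_width": opening from 0.0 (shut) to 1.0 (fully open).
Only numpy, scipy, OpenCV 4.12 (cv2) and the standard library are available. Lean on these libraries where they do the work, as an engineer would, in place of code of your own. Each camera call takes 0.05 s, during which the arm holds its last target. There are 200 camera calls.

## Working session

There is one attempt and no reset: what is moved stays moved. The work goes in short steps, Python scripts to look and compute and a tool call to move; the robot and the scene stay as the last step left them, time stands still between calls to the robot, and variables do not carry over. Pictures are saved under pics/ and viewed, about 12 in all and at most 16, crops included, and the job is handed in when it is done.

Besides the shell and the picture viewer there is one more tool, called after "Call:" by a JSON object that holds its "api" and its "payload". play_rows: Moves the arm, as the interface text tells. Its arguments: {"type":"object","properties":{"plan":{"type":"array"}},"required":["plan"]}

```bash
mkdir -p pics; ls; cat > h.py <<'E'
import numpy as np, cv2
from plant import manip
def pt(f,u,v,z=None):
    """world point at pixel; from depth, or on plane z"""
    x=(u-f["cx"])/f["fx"]; y=(v-f["cy"])/f["fy"]
    a,b=x,y
    for _ in range(15):
        s=1+f["k1"]*(a*a+b*b); a,b=x/s,y/s
    R=np.array(f["rotation"]); o=np.array(f["origin"]); d=R@np.array([a,-b,-1.])
    if z is None: return o+d*f["range_z"][int(round(v)),int(round(u))]
    return o+d*(z-o[2])/d[2]
def cloud(f):
    v,u=np.mgrid[0:384,0:512]; x=(u-f["cx"])/f["fx"]; y=(v-f["cy"])/f["fy"]; a,b=x,y
    for _ in range(15):
        s=1+f["k1"]*(a*a+b*b); a,b=x/s,y/s
    return (np.stack([a,-b,-np.ones_like(a)],-1)*f["range_z"][...,None])@np.array(f["rotation"]).T+np.array(f["origin"])
def save(f,name,crop=None,k=1.5):
    im=f["img"][:,:,::-1]
    if crop: im=im[crop[1]:crop[3],crop[0]:crop[2]]
    cv2.imwrite("pics/"+name,cv2.resize(im,None,fx=k,fy=k,interpolation=cv2.INTER_CUBIC))
E
python3 - <<'E'
from h import *
for n in("top","scene"):
    f=manip.grab_frame(n); save(f,n+"0.png",k=1.55); print(n,f["origin"],f["rotation"],f["fx"],f["k1"])
    np.save(n+"0.npy",f,allow_pickle=True)
print(manip.state())
E
```

```text
pics
top [ 0.34907095 -0.02684106  0.94407796] [ 0.71310455  0.0540295  -0.04948159 -0.69721896] 350.6017929865355 -0.0351562283350379
scene [0.88965033 0.55839102 0.91163336] [0.26384981 0.10099227 0.31741348 0.90522512] 403.2057819126225 -0.13532274896848379
{'time': 0.1, 'joint_pos': array([-1.27600423e+00,  5.32894803e-02,  1.61413668e+00, -1.09917656e-05,
        1.47600980e+00, -1.18978867e-01]), 'joint_vel': array([ 0.00036654, -0.00175059, -0.00250676,  0.00147351, -0.00047531,
        0.00069893]), 'joint_efforts': array([ 3.88805056e-04, -3.94899631e+01, -3.71366215e+01, -6.62229490e-05,
        3.84962172e-03, -1.74654659e-06]), 'tool_pos': array([ 0.25113699, -0.57171513,  0.23019876]), 'tool_rot': array([-0.14460023, -0.69196659, -0.14589794,  0.69208873]), 'contact_force': array([-0.3212462 , -0.53835319, -0.30241162]), 'ft_torque': array([-0.00717787,  0.00495943, -0.01933572]), 'gripper_width': 0.9993268091327742}
```

```bash
cat > q.py <<'E'
E
rm q.py; sed -i 's/R=np.array(f\["rotation"\])/R=Rm(f["rotation"])/; s/np.array(f\["rotation"\]).T/Rm(f["rotation"]).T/; 3i from scipy.spatial.transform import Rotation\ndef Rm(q): return Rotation.from_quat(q,scalar_first=True).as_matrix()' h.py
python3 - <<'E'
from h import *
for n in("top","scene"):
    f=np.load(n+"0.npy",allow_pickle=True).item(); P=cloud(f); 
    for v,u in((200,256),(100,150),(300,400)): print(n,u,v,P[v,u].round(3))
print(Rm(manip.state()["tool_rot"]).round(3))
E
```

```text
top 256 200 [ 0.454 -0.03   0.012]
top 150 100 [0.734 0.277 0.003]
top 400 300 [ 0.2   -0.413 -0.   ]
scene 256 200 [ 0.496 -0.025  0.012]
scene 150 100 [ 0.6   -0.502  0.094]
scene 400 300 [ 0.359  0.42  -0.002]
[[-0.001  0.402 -0.916]
 [ 0.002 -0.916 -0.402]
 [-1.    -0.002 -0.   ]]
```

View pics/top0.png

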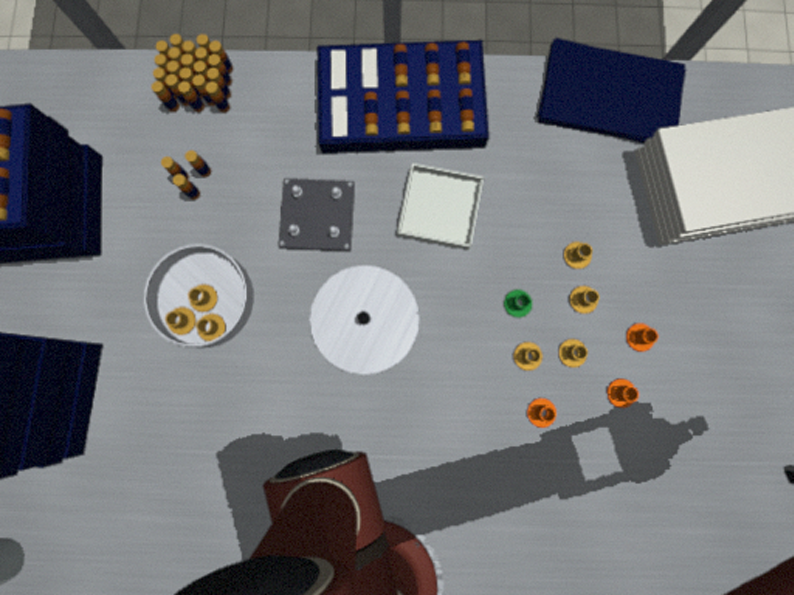

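View pics/scene0.png

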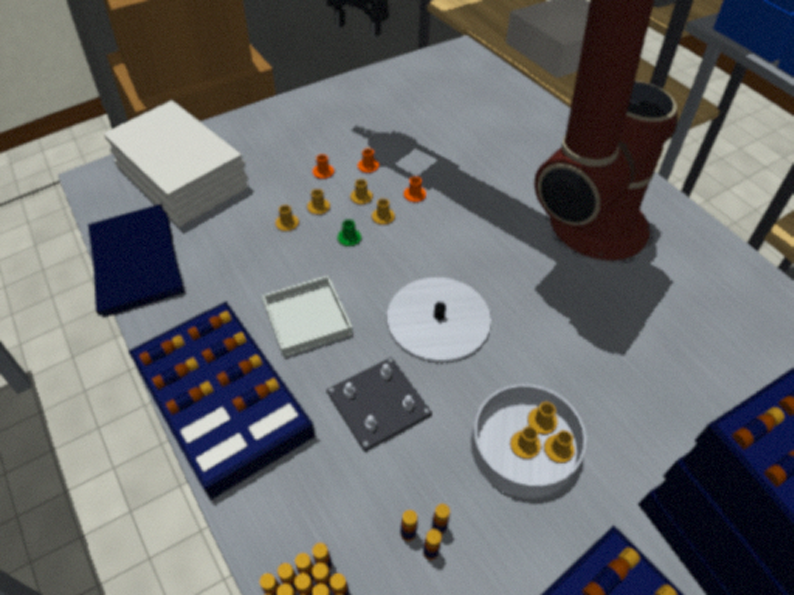

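```bash
cat >> h.py <<'E'
from scipy.optimize import least_squares
def hsv(f): return cv2.cvtColor(f["img"],cv2.COLOR_RGB2HSV)
def gold(f):
    h=hsv(f); return (h[...,0]>14)&(h[...,0]<30)&(h[...,1]>110)&(h[...,2]>50)
def circ(p,r=None):
    c0=p.mean(0)
    if r: s=least_squares(lambda c:np.hypot(*(p-c).T)-r,c0,loss="soft_l1",f_scale=.002).x; return s
    return least_squares(lambda c:np.hypot(*(p-c[:2]).T)-c[2],[*c0,.03],loss="soft_l1",f_scale=.002).x
def collars(f,zb=None):
    """tube tops of gold things: (x,y of the tube centre, top z, npix) using the depth blob"""
    P=cloud(f); m=gold(f)&(f["range_z"]>0); n,l,s,c=cv2.connectedComponentsWithStats(m.astype(np.uint8))
    out=[]
    for i in range(1,n):
        if s[i,4]<40: continue
        p=P[l==i]; zt=np.percentile(p[:,2],97); t=p[p[:,2]>zt-.006]
        (x,y),r=cv2.minEnclosingCircle((t[:,:2]*1000).astype(np.float32))
        out.append((c[i].round(0),s[i,4],p.mean(0).round(3),"top",round(zt,4),t[:,:2].mean(0).round(4),"mec",round(x/1000,4),round(y/1000,4),round(r,1),len(t)))
    return out
E
python3 - <<'E'
from h import *
for n in("top","scene"):
    f=np.load(n+"0.npy",allow_pickle=True).item(); P=cloud(f)
    print(n)
    for c in collars(f): print(*c)
    h=hsv(f)
    # plate
    m=(np.abs(P[...,2]-.012)<.005)&(h[...,2]<110)&(P[...,0]>.35)&(P[...,0]<.62)&(P[...,1]>-.08)&(P[...,1]<.16)
    m=cv2.morphologyEx(m.astype(np.uint8),cv2.MORPH_CLOSE,np.ones((7,7)))
    k,l,s,c=cv2.connectedComponentsWithStats(m); i=1+s[1:,4].argmax(); q=P[l==i]
    print("plate",cv2.minAreaRect((q[:,:2]*1000).astype(np.float32)),s[i])
    for zlo,zhi,name in((.044,.056,"canrim"),):
        w=(P[...,2]>zlo)&(P[...,2]<zhi)&(~gold(f))&(P[...,0]<.55)&(P[...,0]>.2)&(P[...,1]>.1)&(P[...,1]<.35)
        print(name,circ(P[w][:,:2]),w.sum())
    w=(P[...,2]>.007)&(P[...,2]<.014)&(P[...,0]<.45)&(P[...,0]>.2)&(P[...,1]>-.17)&(P[...,1]<.08)&(h[...,2]>120)
    (x,y),r=cv2.minEnclosingCircle((P[w][:,:2]*1000).astype(np.float32)); print("cover",x,y,r)
    w=(P[...,2]>.03)&(P[...,2]<.045)&(P[...,0]<.45)&(P[...,0]>.2)&(P[...,1]>-.17)&(P[...,1]<.08); print("knob",P[w].mean(0),w.sum())
    save(f,n+"pins.png",(170,105,245,170) if n=="top" else (205,225,285,295),9 if n=="top" else 8)
E
```

```text
top
[121.  42.] 1403 [0.877 0.35  0.061] top 0.0772 [0.8716 0.3464] mec 0.8684 0.3464 71.9 886
[299.  50.] 52 [ 0.865 -0.139  0.056] top 0.0601 [ 0.8665 -0.1391] mec 0.8679 -0.1393 11.5 40
[279.  50.] 54 [ 0.862 -0.084  0.055] top 0.0618 [ 0.8625 -0.0861] mec 0.8643 -0.087 10.0 28
[259.  51.] 51 [ 0.858 -0.028  0.056] top 0.0614 [ 0.8589 -0.0296] mec 0.8593 -0.0306 10.1 32
[301.  81.] 50 [ 0.775 -0.145  0.055] top 0.0606 [ 0.7755 -0.1452] mec 0.7766 -0.1442 10.9 33
[239.  83.] 56 [0.765 0.022 0.056] top 0.0606 [0.7662 0.0216] mec 0.7672 0.0216 11.1 42
[260.  82.] 49 [ 0.769 -0.034  0.056] top 0.0597 [ 0.7693 -0.0342] mec 0.7707 -0.0341 11.4 42
[281.  81.] 48 [ 0.772 -0.089  0.056] top 0.0601 [ 0.7717 -0.0899] mec 0.7726 -0.0894 10.5 38
[ 2. 99.] 43 [0.646 0.543 0.216] top 0.2199 [0.6463 0.5433] mec 0.6463 0.5455 8.4 32
[124. 101.] 60 [0.701 0.323 0.072] top 0.0769 [0.7022 0.3243] mec 0.7025 0.3245 10.0 44
[108. 105.] 60 [0.689 0.364 0.072] top 0.0766 [0.6906 0.3649] mec 0.6904 0.3656 10.8 44
[116. 116.] 73 [0.661 0.342 0.07 ] top 0.0774 [0.6601 0.3412] mec 0.66 0.3408 11.2 49
[373. 1
[... 3003 characters left out ...]
 0.327 0.074] top 0.0779 [0.7035 0.3261] mec 0.7038 0.3259 10.4 75
[280. 347.] 104 [0.691 0.366 0.07 ] top 0.0776 [0.6913 0.3658] mec 0.6908 0.3659 10.8 83
[197. 371.] 969 [0.861 0.319 0.069] top 0.0779 [0.8615 0.3186] mec 0.8678 0.3237 54.8 694
[406. 359.] 113 [0.556 0.541 0.219] top 0.2239 [0.5566 0.5405] mec 0.5582 0.5401 11.4 84
[430. 381.] 66 [0.549 0.593 0.219] top 0.2225 [0.549  0.5933] mec 0.5496 0.5947 10.1 57
plate ((705.4934692382812, 319.941162109375), (594.401611328125, 98.86817169189453), 61.76446533203125) [233 232  41  38 795]
canrim [0.4694208  0.30874812 0.08357275] 288
cover 359.95599365234375 -28.954639434814453 139.6007080078125
knob [0.44044183 0.02768814 0.03912174] 54
```

View pics/toppins.png

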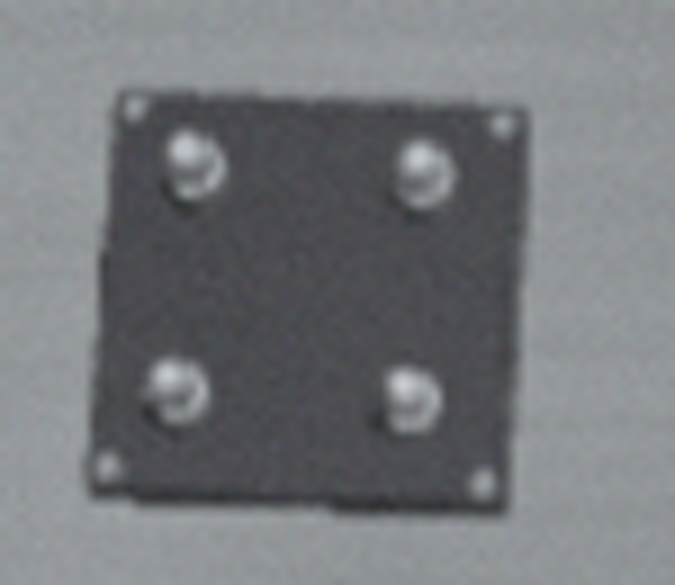

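```bash
python3 - <<'E'
from h import *
f=np.load("top0.npy",allow_pickle=True).item()
def show(name,L,z):
    p=np.array([pt(f,170+(X+.5)/9-.5,105+(Y+.5)/9-.5,z)[:2] for X,Y in L])
    a=[np.arctan2(*(p[i]-p[j])[::-1]) for i,j in((1,0),(3,2))]
    print(name,p.round(4).tolist(),"c",p.mean(0).round(4),"yaw",np.round(a,4),np.linalg.norm(p[0]-p[1]),np.linalg.norm(p[0]-p[2]))
show("screw",[(134,108),(503,125),(106,467),(482,485)],.0125)
show("corn",[(122,92),(527,108),(90,495),(507,512)],.012)
show("nose",[(185,150),(417,161),(170,375),(405,385)],.043)
show("shoulder",[(197,167),(427,176),(180,391),(413,401)],.026)
P=cloud(f); h=hsv(f)
m=(h[...,2]<100); m[:105]=0;m[170:]=0;m[:,:170]=0;m[:,245:]=0
m=cv2.morphologyEx(m.astype(np.uint8),cv2.MORPH_CLOSE,np.ones((5,5)))
c=max(cv2.findContours(m,0,1)[0],key=cv2.contourArea)
w=np.array([pt(f,u,v,.012)[:2]*1000 for u,v in c[:,0]],np.float32); print(cv2.minAreaRect(w))
# cover & knob
w=(np.abs(P[...,0]-.365)<.14)&(np.abs(P[...,1])<.13)&(P[...,2]>.006)&(P[...,2]<.016)&(h[...,2]>110)
k,l,s,c=cv2.connectedComponentsWithStats(w.astype(np.uint8)); i=1+s[1:,4].argmax()
print("cover",c[i],s[i],P[l==i].mean(0),cv2.minEnclosingCircle((P[l==i][:,:2]*1000).astype(np.float32)))
print("knob",pt(f,234.5,204.5,.04),P[205,234])
f=np.load("scene0.npy",allow_pickle=True).item()
s=(0,0)
print("knob scene",pt(f,440/1.55,302/1.55,.04),"cover",)
E
```

```text
screw [[0.683, 0.1736], [0.6798, 0.0593], [0.5693, 0.1761], [0.5661, 0.0617]] c [0.6245 0.1177] yaw [-1.5996 -1.5988] 0.11432614821535227 0.11380578915262461
corn [[0.6883, 0.1777], [0.6856, 0.0522], [0.5606, 0.1806], [0.558, 0.0539]] c [0.6231 0.1161] yaw [-1.5929 -1.5914] 0.1255909029244231 0.12776311849876448
nose [[0.6593, 0.1511], [0.6572, 0.0817], [0.5902, 0.152], [0.5886, 0.0826]] c [0.6238 0.1169] yaw [-1.6007 -1.5941] 0.06940184301185634 0.06912189763191749
shoulder [[0.6599, 0.1505], [0.6584, 0.0806], [0.5899, 0.1521], [0.5882, 0.082]] c [0.6241 0.1163] yaw [-1.592  -1.5943] 0.06998771542723725 0.07001143757775236
((622.6776733398438, 117.278564453125), (127.55799102783203, 128.64479064941406), 88.4174575805664)
cover [234.86037625 208.74514991] [ 200  181   71   60 3402] [0.43012418 0.02578714 0.01000893] ((437.3369445800781, 25.98581886291504), 94.66876220703125)
knob [0.43825775 0.02532919 0.04      ] [0.43691821 0.02657822 0.04011357]
knob scene [0.43273863 0.01937551 0.04      ] cover
```

View pics/scenepins.png

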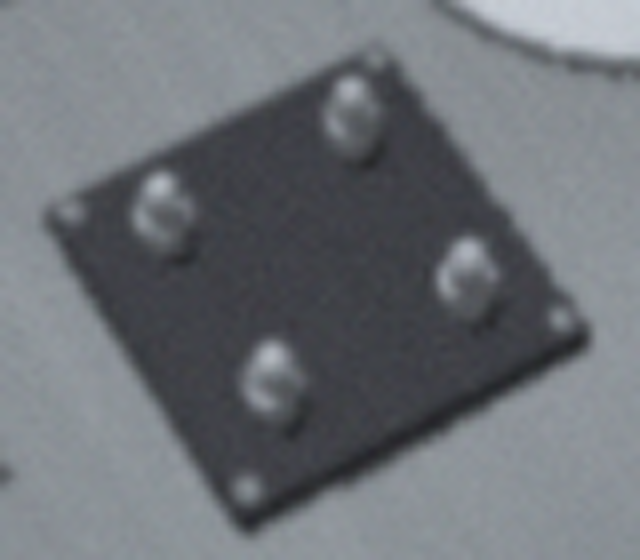

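Call:
{"api": "play_rows", "payload": {"plan": [[60, -237, -247, 0.414, -0.2], [100, -237, -247, 0.414, -0.2], [100, -237, -247, 0.414, -0.2], [100, -237, -247, 0.414, -0.2], [100, -237, -247, 0.414, -0.2], [100, -237, -247, 0.414, -0.2], [100, -237, -247, 0.414, -0.2], [100, -237, -247, 0.414, -0.2]]}}

```text
time: 1.1
tool_pos: [0.3821, -0.2564, 0.1315]
tool_rot: [0.0, 0.707, -0.0, -0.707]
contact_force: [-0.5, -0.0, -0.9]
gripper_width: 0.6
```

```bash
cat >> h.py <<'E'
def go(x,y,z,yaw=None):
    """move from the measured pose to a world TCP position, in tool mm"""
    s=manip.state(); R=Rm(s["tool_rot"]); d=R.T@(np.array([x,y,z])-s["tool_pos"])*1000
    return d.round(1)
def st():
    s=manip.state(); R=Rm(s["tool_rot"]); print("t",round(s["time"],2),"tcp",s["tool_pos"].round(4),"jaw deg",np.degrees(np.arctan2(R[1,1],R[0,1])).round(2),"down",R[:,0].round(3),"F",np.round(s["contact_force"],1),"w",round(s["gripper_width"],3),"j6",s["joint_pos"][5].round(2))
E
python3 - <<'E'
from h import *
st(); print(go(.3818,-.2555,.012))
f=np.load("scene0.npy",allow_pickle=True).item()
p=np.array([pt(f,205+(X+.5)/8-.5,225+(Y+.5)/8-.5,.043)[:2] for X,Y in[(272,350),(466,252),(162,182),(353,90)]]); print(p.round(4),p.mean(0))
E
```

```text
t 1.1 tcp [ 0.3821 -0.2564  0.1315] jaw deg -90.0 down [ 0.    -0.001 -1.   ] F [-0.5 -0.  -0.9] w 0.6 j6 0.82
[119.5  -0.9   0.4]
[[0.659  0.1492]
 [0.5906 0.1521]
 [0.6573 0.0803]
 [0.5884 0.0831]] [0.62379478 0.11615557]
```

Call:
{"api": "play_rows", "payload": {"plan": [[60, -1, 0, 0, -0.2], [119.5, -1, 0, 0, -0.2], [119.5, -1, 0, 0, -0.2], [119.5, -1, 0, 0, 1], [119.5, -1, 0, 0, 1], [119.5, -1, 0, 0, 1], [119.5, -1, 0, 0, 1], [119.5, -1, 0, 0, 1]]}}

```text
time: 2.1
tool_pos: [0.3842, -0.2572, 0.0152]
tool_rot: [0.002, 0.709, -0.002, -0.706]
contact_force: [-1.1, -1.6, 5.8]
gripper_width: 0.301
```

Call:
{"api": "play_rows", "payload": {"plan": [[0, 0, 0, 0, -0.2], [0, 0, 0, 0, -0.2], [0, 0, 0, -0.18, -0.2], [0, 0, 0, -0.36, -0.2], [0, 0, 0, -0.54, -0.2], [0, 0, 0, -0.72, -0.2], [0, 0, 0, -0.9, -0.2], [0, 0, 0, -1.08, -0.2]]}}

```text
time: 3.1
tool_pos: [0.3819, -0.2546, 0.0116]
tool_rot: [-0.365, -0.605, -0.366, 0.605]
contact_force: [-0.1, 0.5, 0.6]
gripper_width: 0.6
```

Call:
{"api": "play_rows", "payload": {"plan": [[0, 0, 0, -0.18, -0.2], [0, 0, 0, -0.36, -0.2], [0, 0, 0, -0.491, -0.2], [0, 0, 0, -0.491, -0.2], [0, 0, 0, -0.491, 1], [0, 0, 0, -0.491, 1], [0, 0, 0, -0.491, 1], [0, 0, 0, -0.491, 1]]}}

```text
time: 4.1
tool_pos: [0.3823, -0.2551, 0.012]
tool_rot: [0.5, 0.5, 0.5, -0.5]
contact_force: [0.1, 0.4, 1.3]
gripper_width: 0.305
```

Call:
{"api": "play_rows", "payload": {"plan": [[0, 0, 0, 0, 1], [-60, 0, 0, 0, 1], [-95, 0, 0, 0, 1], [-95, 0, 0, 0, 1]]}}

```text
time: 4.6
tool_pos: [0.3839, -0.2565, 0.1101]
tool_rot: [0.502, 0.5, 0.498, -0.5]
contact_force: [-1.1, -0.2, -1.3]
gripper_width: 0.302
```

```bash
python3 - <<'E'
from h import *
st()
for n in("top","scene"):
    f=manip.grab_frame(n); np.save(n+"1.npy",f,allow_pickle=True)
    for c in collars(f):
        if c[2][1]<-.2: print(n,*c)
E
```

```text
t 4.6 tcp [ 0.3839 -0.2565  0.1101] jaw deg -0.0 down [ 0.005 -0.005 -1.   ] F [-1.1 -0.2 -1.3] w 0.302 j6 -0.75
top [372. 164.] 238 [ 0.558 -0.343  0.017] top 0.0418 [ 0.5595 -0.3456] mec 0.5599 -0.3464 13.1 40
scene [119.  36.] 6247 [ 0.479 -1.234 -0.054] top 0.1342 [ 0.5933 -1.2454] mec 0.5628 -1.2795 99.0 239
scene [454.   5.] 168 [-0.737 -0.361  0.179] top 0.1828 [-0.7396 -0.3615] mec -0.7314 -0.3535 99.2 153
scene [423.  11.] 251 [-0.536 -0.37   0.186] top 0.1835 [-0.5358 -0.3655] mec -0.2635 -0.1895 444.4 156
scene [377.  51.] 1467 [-0.666 -0.651 -0.197] top -0.1963 [-0.6604 -0.6436] mec -0.3451 -0.4065 680.1 608
scene [435.  57.] 104 [-0.892 -0.449 -0.184] top -0.1953 [-0.8403 -0.4184] mec -0.4188 -0.184 622.1 38
scene [247. 115.] 126 [ 0.385 -0.249  0.115] top 0.1379 [ 0.3799 -0.2535] mec 0.3821 -0.2575 14.2 21
scene [233. 124.] 148 [ 0.392 -0.329  0.019] top 0.0426 [ 0.39   -0.3317] mec 0.3904 -0.3325 13.6 25
scene [205. 131.] 153 [ 0.485 -0.351  0.018] top 0.043 [ 0.4834 -0.354 ] mec 0.4837 -0.3546 13.3 20
scene [185. 141.] 164 [ 0.563 -0.341  0.019] top 0.0415 [ 0.5628 -0.3449] mec 0.5605 -0.345 15.7 27
```

Call:
{"api": "play_rows", "payload": {"plan": [[0, 206, -338, 0, 1], [0, 206, -338, 0, 1], [0, 206, -338, 0, 1], [0, 206, -338, 0, 1], [0, 206, -338, 0, 1], [0, 206, -338, 0, 1], [0, 206, -338, 0, 1], [0, 206, -338, 0, 1]]}}

```text
time: 5.7
tool_pos: [0.5871, 0.0836, 0.1047]
tool_rot: [0.5, 0.498, 0.501, -0.501]
contact_force: [0.0, -0.5, -0.6]
gripper_width: 0.303
```

Call:
{"api": "play_rows", "payload": {"plan": [[42, 0, 0, 0, 1], [42, 0, 0, 0, 1], [42, 0, 0, 0, 1]]}}

```text
time: 6.08
tool_pos: [0.5878, 0.0819, 0.0651]
tool_rot: [-0.5, -0.5, -0.5, 0.501]
contact_force: [0.4, 0.3, 0.4]
gripper_width: 0.301
```

```bash
python3 - <<'E'
from h import *
st()
f=manip.grab_frame("scene"); save(f,"s2.png",(200,205,300,300),6)
E
```

```text
t 6.08 tcp [0.5878 0.0819 0.0651] jaw deg -0.09 down [-0. -0. -1.] F [0.4 0.3 0.4] w 0.301 j6 0.01
```

View pics/s2.png

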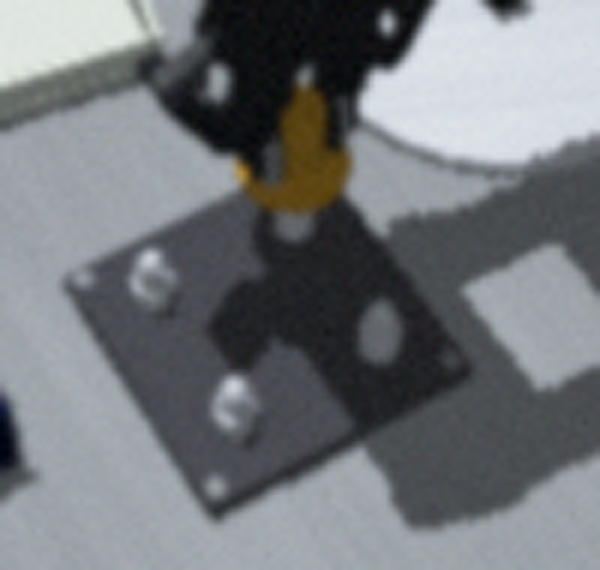

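Call:
{"api": "play_rows", "payload": {"plan": [[4, 0, 0, 0, 1], [8, 0, 0, 0, 1], [12, 0, 0, 0, 1], [16, 0, 0, 0, 1], [20, 0, 0, 0, 1], [20, 0, 0, 0, 1], [20, 0, 0, 0, 1]]}}

```text
time: 7.0
tool_pos: [0.5886, 0.0835, 0.0446]
tool_rot: [0.5, 0.501, 0.5, -0.499]
contact_force: [3.6, 2.2, -3.1]
gripper_width: 0.302
```

```bash
python3 - <<'E'
from h import *
st(); print(manip.state()["ft_torque"])
E
```

```text
t 7.0 tcp [0.5886 0.0835 0.0446] jaw deg -0.0 down [ 0.001  0.001 -1.   ] F [ 3.6  2.2 -3.1] w 0.302 j6 0.02
[ 0.64681467 -0.78981379 -0.01315483]
```

Call:
{"api": "play_rows", "payload": {"plan": [[0, 0.6, -1, 0, 1], [0, 0.6, -1, 0, 1], [3, 0.6, -1, 0, 1], [6, 0.6, -1, 0, 1], [9, 0.6, -1, 0, 1], [9, 0.6, -1, 0, 1], [9, 0.6, -1, 0, 1]]}}

```text
time: 7.88
tool_pos: [0.5888, 0.084, 0.0378]
tool_rot: [-0.5, -0.499, -0.5, 0.5]
contact_force: [-6.6, 0.3, 12.4]
gripper_width: 0.3
```

```bash
python3 - <<'E'
from h import *
st(); print(manip.state()["ft_torque"])
E
```

```text
t 7.88 tcp [0.5888 0.084  0.0378] jaw deg 0.01 down [-0.001 -0.    -1.   ] F [-6.6  0.3 12.4] w 0.3 j6 0.02
[ 0.05508595  1.04266511 -0.03227872]
```

Call:
{"api": "play_rows", "payload": {"plan": [[-2, 0, 0, 0, 1], [-2, -0.8, 0, 0, 1], [-2, -0.8, 0, 0, 1], [-2, -0.8, 0, 0, 1]]}}

```text
time: 8.38
tool_pos: [0.5885, 0.084, 0.038]
tool_rot: [0.5, 0.5, 0.5, -0.5]
contact_force: [2.1, 1.3, 1.6]
gripper_width: 0.299
```

Call:
{"api": "play_rows", "payload": {"plan": [[0, -2, 0, 0, 1], [0, -2, 0, 0, 1], [0, -2, 0, 0, 1]]}}

```text
time: 8.75
tool_pos: [0.588, 0.0841, 0.0382]
tool_rot: [0.501, 0.502, 0.499, -0.499]
contact_force: [8.1, 1.4, -4.3]
gripper_width: 0.3
```

Call:
{"api": "play_rows", "payload": {"plan": [[0, 4, 0, 0, 1], [0, 4, 0, 0, 1], [0, 4, 0, 0, 1]]}}

```text
time: 9.12
tool_pos: [0.5893, 0.0842, 0.0379]
tool_rot: [0.499, 0.499, 0.501, -0.501]
contact_force: [-1.4, -0.6, 5.0]
gripper_width: 0.298
```

Call:
{"api": "play_rows", "payload": {"plan": [[0, -2, -2, 0, 1], [0, -2, -2, 0, 1], [0, -2, -2, 0, 1]]}}

```text
time: 9.5
tool_pos: [0.5882, 0.0856, 0.038]
tool_rot: [0.5, 0.5, 0.5, -0.5]
contact_force: [1.9, -3.0, 3.2]
gripper_width: 0.308
```

Call:
{"api": "play_rows", "payload": {"plan": [[0, 0, 4, 0, 1], [0, 0, 4, 0, 1], [0, 0, 4, 0, 1]]}}

```text
time: 9.88
tool_pos: [0.5883, 0.0837, 0.038]
tool_rot: [0.499, 0.501, 0.501, -0.499]
contact_force: [1.7, 4.0, 3.0]
gripper_width: 0.301
```

Call:
{"api": "play_rows", "payload": {"plan": [[0, 0.6, -3, 0, 1], [0, 0.6, -3, 0, 1], [3, 0.6, -3, 0, 1], [5, 0.6, -3, 0, 1], [5, 0.6, -3, 0, 1], [5, 0.6, -3, 0, 1]]}}

```text
time: 10.62
tool_pos: [0.5889, 0.085, 0.0376]
tool_rot: [-0.5, -0.499, -0.5, 0.501]
contact_force: [-12.7, -1.8, 29.7]
gripper_width: 0.304
```

Call:
{"api": "play_rows", "payload": {"plan": [[0, 0, 0, 0, 0.1], [0, 0, 0, 0, 0.1], [0, 0, 0, 0, 0.1], [0, 0, 0, 0, 0.1]]}}

```text
time: 11.12
tool_pos: [0.5879, 0.0851, 0.0319]
tool_rot: [0.5, 0.5, 0.5, -0.5]
contact_force: [0.2, -0.5, -0.1]
gripper_width: 0.454
```

Call:
{"api": "play_rows", "payload": {"plan": [[-40, 0, 0, 0, 0.1], [-70, 0, 0, 0, 0.1], [-70, 50, 200, 0, 0.1], [-70, 50, 200, 0, 0.1], [-70, 50, 200, 0, 0.1], [-70, 50, 200, 0, 0.1], [-70, 50, 200, 0, 0.1]]}}

```text
time: 12.0
tool_pos: [0.6384, -0.1156, 0.1023]
tool_rot: [-0.499, -0.5, -0.5, 0.5]
contact_force: [-1.0, 0.5, 0.1]
gripper_width: 0.45
```

```bash
python3 - <<'E'
from h import *
st()
for n in("top","scene"):
    f=manip.grab_frame(n); np.save(n+"2.npy",f,allow_pickle=True)
    for c in collars(f):
        if c[2][0]>0 and (c[2][1]<-.2 or np.hypot(c[2][0]-.62,c[2][1]-.11)<.12): print(n,*c)
E
```

```text
t 12.0 tcp [ 0.6384 -0.1156  0.1023] jaw deg -0.11 down [-0.001  0.001 -1.   ] F [-1.   0.5  0.1] w 0.45 j6 -0.29
top [215. 149.] 257 [0.586 0.082 0.039] top 0.0688 [0.5879 0.0829] mec 0.5871 0.0824 13.3 39
top [373. 164.] 240 [ 0.558 -0.343  0.017] top 0.0427 [ 0.5602 -0.346 ] mec 0.5603 -0.346 13.9 39
top [376. 193.] 241 [ 0.48  -0.352  0.016] top 0.0426 [ 0.4824 -0.3554] mec 0.4809 -0.3558 13.4 39
top [369. 227.] 254 [ 0.388 -0.331  0.015] top 0.0429 [ 0.389  -0.3334] mec 0.3898 -0.3335 13.5 37
scene [119.  36.] 6357 [ 0.48  -1.235 -0.055] top 0.1341 [ 0.5929 -1.2453] mec 0.5607 -1.2816 104.2 243
scene [44. 76.] 215 [ 0.857 -2.238 -0.7  ] top -0.6592 [ 0.8809 -2.234 ] mec 0.8573 -2.2349 118.8 16
scene [10. 88.] 49 [ 1.108 -2.24  -0.698] top -0.6595 [ 1.0866 -2.2364] mec 1.0866 -2.2371 15.3 7
scene [233. 124.] 146 [ 0.392 -0.329  0.019] top 0.0424 [ 0.3907 -0.3314] mec 0.3895 -0.3328 13.8 19
scene [206. 130.] 126 [ 0.484 -0.343  0.026] top 0.0435 [ 0.4992 -0.3213] mec 0.5426 -0.2297 153.3 23
scene [249. 238.] 313 [0.591 0.086 0.041] top 0.0697 [0.5902 0.0847] mec 0.5898 0.083 13.4 40
```

Call:
{"api": "play_rows", "payload": {"plan": [[0, -249, 218, 0, 0], [0, -249, 218, 0, 0], [0, -249, 218, 0, 0], [0, -249, 218, 0, 0], [0, -249, 218, 0, 0], [0, -249, 218, 0, 0], [0, -249, 218, 0, 0], [0, -249, 218, 0, 0]]}}

```text
time: 13.1
tool_pos: [0.3908, -0.3316, 0.1028]
tool_rot: [0.501, 0.5, 0.501, -0.499]
contact_force: [0.7, 0.6, 0.9]
gripper_width: 0.5
```

Call:
{"api": "play_rows", "payload": {"plan": [[45, 0, 0, 0, 0], [90, 0, 0, 0, 0], [90, 0, 0, 0, 0], [90, 0, 0, 0, 1], [90, 0, 0, 0, 1], [90, 0, 0, 0, 1], [90, 0, 0, 0, 0], [90, 0, 0, 0, 0]]}}

```text
time: 14.1
tool_pos: [0.3897, -0.3332, 0.0132]
tool_rot: [0.5, 0.5, 0.5, -0.5]
contact_force: [0.4, 0.7, -0.7]
gripper_width: 0.498
```

Call:
{"api": "play_rows", "payload": {"plan": [[0, 0, 0, 0.18, 0], [0, 0, 0, 0.36, 0], [0, 0, 0, 0.54, 0], [0, 0, 0, 0.72, 0], [0, 0, 0, 0.9, 0], [0, 0, 0, 1.08, 0], [0, 0, 0, 1.26, 0], [0, 0, 0, 1.44, 0]]}}

```text
time: 15.1
tool_pos: [0.3895, -0.333, 0.0129]
tool_rot: [0.044, 0.706, 0.044, -0.706]
contact_force: [-0.7, -0.5, -0.5]
gripper_width: 0.502
```

Call:
{"api": "play_rows", "payload": {"plan": [[0, 0, 0, 0.131, 0], [0, 0, 0, 0.131, 0], [0, 0, 0, 0.131, 1], [0, 0, 0, 0.131, 1], [0, 0, 0, 0.131, 1], [0, 0, 0, 0.131, 1]]}}

```text
time: 15.85
tool_pos: [0.3898, -0.3332, 0.0131]
tool_rot: [0.0, 0.707, -0.0, -0.707]
contact_force: [0.4, -0.0, 1.8]
gripper_width: 0.295
```

```bash
python3 - <<'E'
from h import *
st(); print(go(.590,.153,.107))
E
```

```text
t 15.85 tcp [ 0.3898 -0.3332  0.0131] jaw deg -90.0 down [ 0.    -0.001 -1.   ] F [ 0.4 -0.   1.8] w 0.295 j6 0.72
[ -94.1 -486.1 -200.3]
```

Call:
{"api": "play_rows", "payload": {"plan": [[-60, 0, 0, 0, 1], [-94, 0, 0, 0, 1], [-94, -486, -200, 0, 1], [-94, -486, -200, 0, 1], [-94, -486, -200, 0, 1], [-94, -486, -200, 0, 1], [-94, -486, -200, 0, 1], [-94, -486, -200, 0, 1]]}}

```text
time: 16.85
tool_pos: [0.5324, 0.016, 0.1064]
tool_rot: [-0.0, -0.707, -0.0, 0.707]
contact_force: [-0.3, -1.7, 0.1]
gripper_width: 0.289
```

```bash
python3 - <<'E'
from h import *
st(); print(go(.590,.153,.107))
E
```

```text
t 16.85 tcp [0.5324 0.016  0.1064] jaw deg -89.99 down [-0. -0. -1.] F [-0.3 -1.7  0.1] w 0.289 j6 1.46
[  -0.7 -137.   -57.7]
```

Call:
{"api": "play_rows", "payload": {"plan": [[0, -139, -57.5, 0, 1], [0, -139, -57.5, 0, 1], [0, -139, -57.5, 0, 1], [40, -139, -57.5, 0, 1], [40, -139, -57.5, 0, 1], [40, -139, -57.5, 0, 1], [40, -139, -57.5, 0, 1]]}}

```text
time: 17.73
tool_pos: [0.5909, 0.1523, 0.0687]
tool_rot: [-0.001, 0.708, -0.0, -0.706]
contact_force: [0.7, 0.9, -0.0]
gripper_width: 0.291
```

```bash
python3 - <<'E'
from h import *
st(); print(go(.590,.153,.04))
E
```

```text
t 17.73 tcp [0.5909 0.1523 0.0687] jaw deg -90.07 down [ 0.003  0.    -1.   ] F [ 0.7  0.9 -0. ] w 0.291 j6 1.7
[28.7 -0.7  1. ]
```

Call:
{"api": "play_rows", "payload": {"plan": [[8, 0, 0, 0, 1], [14, 0, 0, 0, 1], [18, 0, 0, 0, 1], [22, 0, 0, 0, 1], [26, 0, 0, 0, 1], [26, 0, 0, 0, 1], [26, 0, 0, 0, 1]]}}

```text
time: 18.6
tool_pos: [0.59, 0.1529, 0.0409]
tool_rot: [-0.0, 0.707, -0.0, -0.707]
contact_force: [0.2, 1.0, -0.9]
gripper_width: 0.294
```

Call:
{"api": "play_rows", "payload": {"plan": [[2, 0, 0, 0, 1], [4, 0, 0, 0, 1], [4, 0, 0, 0, 1], [4, 0, 0, 0, 1]]}}

```text
time: 19.1
tool_pos: [0.5904, 0.1529, 0.039]
tool_rot: [-0.0, 0.707, -0.0, -0.707]
contact_force: [-4.4, -0.6, 9.7]
gripper_width: 0.294
```

Call:
{"api": "play_rows", "payload": {"plan": [[-4, 0, 0, 0, 1], [-4, 0, 3, 0, 1], [-4, 0, 3, 0, 1], [-4, 0, 3, 0, 1]]}}

```text
time: 19.6
tool_pos: [0.5886, 0.1528, 0.0416]
tool_rot: [-0.0, 0.709, 0.0, -0.705]
contact_force: [5.7, 0.2, -1.1]
gripper_width: 0.292
```

Call:
{"api": "play_rows", "payload": {"plan": [[0, 0, -3, 0, 1], [0, 0, -6, 0, 1], [0, 0, -6, 0, 1], [0, 0, -6, 0, 1]]}}

```text
time: 20.1
tool_pos: [0.5916, 0.1528, 0.04]
tool_rot: [-0.0, -0.706, 0.0, 0.708]
contact_force: [-3.7, -0.9, -0.3]
gripper_width: 0.289
```

Call:
{"api": "play_rows", "payload": {"plan": [[0, 0, 3, 0, 1], [0, 3, 3, 0, 1], [0, 3, 3, 0, 1], [0, 3, 3, 0, 1]]}}

```text
time: 20.6
tool_pos: [0.59, 0.1511, 0.0409]
tool_rot: [-0.001, 0.707, 0.001, -0.707]
contact_force: [0.3, 4.8, -1.4]
gripper_width: 0.289
```

Call:
{"api": "play_rows", "payload": {"plan": [[0, -3, 0, 0, 1], [0, -6, 0, 0, 1], [0, -6, 0, 0, 1], [0, -6, 0, 0, 1]]}}

```text
time: 21.1
tool_pos: [0.5903, 0.1541, 0.0411]
tool_rot: [0.001, 0.707, -0.001, -0.707]
contact_force: [0.7, -5.1, 0.9]
gripper_width: 0.294
```

```bash
python3 - <<'E'
from h import *
st()
E
```

```text
t 21.1 tcp [0.5903 0.1541 0.0411] jaw deg -90.0 down [ 0.    -0.004 -1.   ] F [ 0.7 -5.1  0.9] w 0.294 j6 1.71
```

Call:
{"api": "play_rows", "payload": {"plan": [[0, 3.4, 0, 0, 1], [0, 3.4, 0, 0, 1], [4, 3.4, 0, 0, 1], [6, 3.4, 0, 0, 1], [6, 3.4, 0, 0, 1], [6, 3.4, 0, 0, 1]]}}

```text
time: 21.85
tool_pos: [0.5908, 0.1526, 0.0388]
tool_rot: [0.0, 0.707, -0.0, -0.707]
contact_force: [-8.8, -2.0, 18.9]
gripper_width: 0.292
```

Call:
{"api": "play_rows", "payload": {"plan": [[0, 0, 0, 0, 0], [0, 0, 0, 0, 0], [0, 0, 0, 0, 0]]}}

```text
time: 22.22
tool_pos: [0.5894, 0.1525, 0.0341]
tool_rot: [0.0, -0.707, 0.0, 0.707]
contact_force: [0.9, 0.2, -0.3]
gripper_width: 0.497
```

Call:
{"api": "play_rows", "payload": {"plan": [[-40, 0, 0, 0, 0], [-70, 0, 0, 0, 0], [-70, 250, -20, 0, 0], [-70, 250, -20, 0, 0], [-70, 250, -20, 0, 0], [-70, 250, -20, 0, 0], [-70, 250, -20, 0, 0]]}}

```text
time: 23.1
tool_pos: [0.6098, -0.1016, 0.1046]
tool_rot: [0.002, -0.707, 0.002, 0.707]
contact_force: [0.4, -0.3, -0.2]
gripper_width: 0.499
```

```bash
python3 - <<'E'
from h import *
st()
for n in("top","scene"):
    f=manip.grab_frame(n); np.save(n+"3.npy",f,allow_pickle=True)
    for c in collars(f):
        if c[2][0]>0 and (-.5<c[2][1]<-.2 or np.hypot(c[2][0]-.62,c[2][1]-.11)<.12): print(n,*c)
print(go(.481,-.3555,.107))
E
```

```text
t 23.1 tcp [ 0.6098 -0.1016  0.1046] jaw deg -90.34 down [-0.    -0.001 -1.   ] F [ 0.4 -0.3 -0.2] w 0.499 j6 1.29
top [189. 147.] 256 [0.588 0.151 0.04 ] top 0.0685 [0.5898 0.1526] mec 0.5902 0.1522 13.3 37
top [215. 149.] 256 [0.586 0.082 0.039] top 0.0688 [0.5878 0.0823] mec 0.5873 0.0827 13.3 37
top [373. 164.] 239 [ 0.558 -0.343  0.017] top 0.0423 [ 0.5601 -0.3463] mec 0.5605 -0.346 13.7 40
top [376. 193.] 242 [ 0.48  -0.352  0.016] top 0.043 [ 0.4822 -0.3554] mec 0.4811 -0.3547 12.9 38
scene [182. 141.] 104 [ 0.571 -0.339  0.024] top 0.044 [ 0.5746 -0.3187] mec 0.6018 -0.2265 137.6 18
scene [249. 238.] 312 [0.591 0.086 0.041] top 0.0695 [0.59   0.0849] mec 0.5899 0.0831 13.5 43
scene [262. 258.] 335 [0.595 0.156 0.042] top 0.0689 [0.5925 0.1537] mec 0.5925 0.1524 14.3 55
[ -2.9 257.9 128. ]
```

Call:
{"api": "play_rows", "payload": {"plan": [[0, 257.5, 128.7, 0, 0], [0, 257.5, 128.7, 0, 0], [0, 257.5, 128.7, 0, 0], [0, 257.5, 128.7, 0, 0], [0, 257.5, 128.7, 0, 0], [0, 257.5, 128.7, 0, 0], [40, 257.5, 128.7, 0, 0], [40, 257.5, 128.7, 0, 0]]}}

```text
time: 24.2
tool_pos: [0.4797, -0.3509, 0.061]
tool_rot: [0.001, -0.705, -0.003, 0.709]
contact_force: [0.3, 1.0, -0.3]
gripper_width: 0.501
```

```bash
python3 - <<'E'
from h import *
st();print(go(.4813,-.355,.012))
E
```

```text
t 24.2 tcp [ 0.4797 -0.3509  0.061 ] jaw deg -89.87 down [-0.006  0.006 -1.   ] F [ 0.3  1.  -0.3] w 0.501 j6 0.81
[48.9  4.4 -1.9]
```

Call:
{"api": "play_rows", "payload": {"plan": [[0, 0, 0, 0, 0], [0, 0, 0, 0, 0]]}}

```text
time: 24.45
tool_pos: [0.4824, -0.3551, 0.0666]
tool_rot: [0.001, 0.708, -0.0, -0.706]
contact_force: [0.4, 1.3, 0.2]
gripper_width: 0.5
```

Good. Descend, squeeze, turn to jaw-x (‑1.571), squeeze.

Call:
{"api": "play_rows", "payload": {"plan": [[30, 0, 0, 0, 0], [53, 0, 0, 0, 0], [53, 0, 0, 0, 0], [53, 0, 0, 0, 1], [53, 0, 0, 0, 1], [53, 0, 0, 0, 1], [53, 0, 0, 0, 0], [53, 0, 0, 0, 0]]}}

```text
time: 25.45
tool_pos: [0.4809, -0.3549, 0.0116]
tool_rot: [0.0, -0.707, -0.0, 0.707]
contact_force: [0.0, -0.0, 0.1]
gripper_width: 0.5
```

Call:
{"api": "play_rows", "payload": {"plan": [[0, 0, 0, -0.18, 0], [0, 0, 0, -0.36, 0], [0, 0, 0, -0.54, 0], [0, 0, 0, -0.72, 0], [0, 0, 0, -0.9, 0], [0, 0, 0, -1.08, 0], [0, 0, 0, -1.26, 0], [0, 0, 0, -1.44, 0]]}}

```text
time: 26.45
tool_pos: [0.4808, -0.3548, 0.0114]
tool_rot: [-0.467, -0.53, -0.468, 0.53]
contact_force: [-0.4, 0.5, 0.0]
gripper_width: 0.5
```

Call:
{"api": "play_rows", "payload": {"plan": [[0, 0, 0, -0.131, 0], [0, 0, 0, -0.131, 0], [0, 0, 0, -0.131, 1], [0, 0, 0, -0.131, 1], [0, 0, 0, -0.131, 1], [0, 0, 0, -0.131, 1], [0, 0, 0, -0.131, 1]]}}

```text
time: 27.32
tool_pos: [0.4812, -0.3552, 0.0119]
tool_rot: [0.5, 0.5, 0.5, -0.5]
contact_force: [0.1, -0.9, 0.8]
gripper_width: 0.304
```

```bash
python3 - <<'E'
from h import *
st();print(go(.6588,.0815,.107))
E
```

```text
t 27.32 tcp [ 0.4812 -0.3552  0.0119] jaw deg -0.01 down [ 0. -0. -1.] F [ 0.1 -0.9  0.8] w 0.304 j6 -0.76
[ -95.1  177.6 -436.7]
```

Call:
{"api": "play_rows", "payload": {"plan": [[-60, 0, 0, 0, 1], [-95, 0, 0, 0, 1], [-95, 177.3, -436.4, 0, 1], [-95, 177.3, -436.4, 0, 1], [-95, 177.3, -436.4, 0, 1], [-95, 177.3, -436.4, 0, 1], [-95, 177.3, -436.4, 0, 1], [-95, 177.3, -436.4, 0, 1]]}}

```text
time: 28.32
tool_pos: [0.6224, -0.0056, 0.1065]
tool_rot: [-0.5, -0.5, -0.5, 0.5]
contact_force: [1.0, -0.4, -0.2]
gripper_width: 0.301
```

```bash
python3 - <<'E'
from h import *
st();print(go(.6585,.0812,.107))
E
```

```text
t 28.32 tcp [ 0.6224 -0.0056  0.1065] jaw deg 0.0 down [-0. -0. -1.] F [ 1.  -0.4 -0.2] w 0.301 j6 -0.13
[ -0.6  36.1 -86.8]
```

Call:
{"api": "play_rows", "payload": {"plan": [[0, 36.1, -89, 0, 1], [0, 36.1, -89, 0, 1], [40, 36.1, -89, 0, 1], [40, 36.1, -89, 0, 1], [40, 36.1, -89, 0, 1], [40, 36.1, -89, 0, 1], [40, 36.1, -89, 0, 1]]}}

```text
time: 29.2
tool_pos: [0.6592, 0.0809, 0.0684]
tool_rot: [0.5, 0.501, 0.499, -0.5]
contact_force: [-0.6, -0.3, -0.6]
gripper_width: 0.3
```

Call:
{"api": "play_rows", "payload": {"plan": [[8, 0, 0, 0, 1], [14, 0, 0, 0, 1], [18, 0, 0, 0, 1], [22, 0, 0, 0, 1], [26, 0, 0, 0, 1], [26, 0, 0, 0, 1], [26, 0, 0, 0, 1]]}}

```text
time: 30.08
tool_pos: [0.6585, 0.0814, 0.041]
tool_rot: [0.5, 0.5, 0.5, -0.5]
contact_force: [0.4, 0.4, -0.6]
gripper_width: 0.299
```

Call:
{"api": "play_rows", "payload": {"plan": [[2, 0, 0, 0, 1], [4, 0, 0, 0, 1], [5, 0, 0, 0, 1], [5, 0, 0, 0, 1]]}}

```text
time: 30.58
tool_pos: [0.6582, 0.0814, 0.0356]
tool_rot: [0.5, 0.5, 0.5, -0.5]
contact_force: [0.2, -0.4, -0.6]
gripper_width: 0.3
```

Call:
{"api": "play_rows", "payload": {"plan": [[4, 0, 0, 0, 1], [8, 0, 0, 0, 1], [11, 0, 0, 0, 1], [12.5, 0, 0, 0, 1], [12.5, 0, 0, 0, 1], [12.5, 0, 0, 0, 1]]}}

```text
time: 31.32
tool_pos: [0.6584, 0.0814, 0.0239]
tool_rot: [0.5, 0.5, 0.5, -0.5]
contact_force: [-2.8, 0.2, 4.8]
gripper_width: 0.3
```

Call:
{"api": "play_rows", "payload": {"plan": [[0, 0, 0, 0, 0], [0, 0, 0, 0, 0], [0, 0, 0, 0, 0], [-40, 0, 0, 0, 0], [-84, 0, 0, 0, 0], [-84, 0, 0, 0, 0]]}}

```text
time: 32.08
tool_pos: [0.6617, 0.0814, 0.1128]
tool_rot: [0.502, 0.502, 0.498, -0.498]
contact_force: [-0.7, 0.2, 0.4]
gripper_width: 0.505
```

Call:
{"api": "play_rows", "payload": {"plan": [[0, -60, 250, 0, 0], [0, -60, 250, 0, 0], [0, -60, 250, 0, 0], [0, -60, 250, 0, 0], [0, -60, 250, 0, 0]]}}

```text
time: 32.7
tool_pos: [0.5967, -0.172, 0.106]
tool_rot: [-0.498, -0.501, -0.499, 0.502]
contact_force: [-0.2, 0.1, -0.3]
gripper_width: 0.495
```

```bash
python3 - <<'E'
from h import *
st()
for n in("top","scene"):
    f=manip.grab_frame(n); np.save(n+"4.npy",f,allow_pickle=True)
    for c in collars(f):
        if c[2][0]>0 and (-.5<c[2][1]<-.2 or np.hypot(c[2][0]-.62,c[2][1]-.11)<.12): print(n,*c)
print(go(.560,-.346,.107))
E
```

```text
t 32.7 tcp [ 0.5967 -0.172   0.106 ] jaw deg -0.29 down [-0.002  0.    -1.   ] F [-0.2  0.1 -0.3] w 0.495 j6 -0.39
top [218. 126.] 224 [0.653 0.079 0.028] top 0.054 [0.6568 0.0795] mec 0.6558 0.0803 13.5 43
top [189. 147.] 255 [0.588 0.151 0.041] top 0.0683 [0.5903 0.1532] mec 0.5902 0.152 13.4 38
top [214. 149.] 252 [0.585 0.083 0.04 ] top 0.0688 [0.5864 0.083 ] mec 0.5871 0.0834 13.4 39
top [373. 164.] 237 [ 0.558 -0.344  0.017] top 0.0424 [ 0.56   -0.3462] mec 0.5603 -0.346 13.7 41
scene [181. 144.] 42 [ 0.6   -0.276  0.08 ] top 0.2079 [ 0.6384 -0.1644] mec 0.6385 -0.164 2.5 3
scene [249. 238.] 300 [0.591 0.089 0.043] top 0.0694 [0.5899 0.0856] mec 0.5889 0.084 13.4 41
scene [225. 252.] 292 [0.66  0.085 0.028] top 0.055 [0.6583 0.082 ] mec 0.658 0.0811 14.3 40
scene [262. 258.] 332 [0.595 0.156 0.042] top 0.0693 [0.5921 0.1519] mec 0.5914 0.1524 13.2 49
[ -1.  -37.2 176.8]
```

Call:
{"api": "play_rows", "payload": {"plan": [[0, -38.3, 177.2, 0, 0], [0, -38.3, 177.2, 0, 0], [0, -38.3, 177.2, 0, 0], [0, -38.3, 177.2, 0, 0], [40, -38.3, 177.2, 0, 0], [40, -38.3, 177.2, 0, 0], [40, -38.3, 177.2, 0, 0], [40, -38.3, 177.2, 0, 0]]}}

```text
time: 33.8
tool_pos: [0.5613, -0.3457, 0.0692]
tool_rot: [0.501, 0.5, 0.499, -0.5]
contact_force: [-0.1, -1.0, -0.1]
gripper_width: 0.502
```

```bash
python3 - <<'E'
from h import *
st();print(go(.5602,-.346,.012))
E
```

```text
t 33.8 tcp [ 0.5613 -0.3457  0.0692] jaw deg 0.07 down [ 0.002 -0.002 -1.   ] F [-0.1 -1.  -0.1] w 0.502 j6 -0.67
[57.2 -1.3  0.2]
```

Call:
{"api": "play_rows", "payload": {"plan": [[30, 0, 0, 0, 0], [56, 0, 0, 0, 0], [56, 0, 0, 0, 0], [56, 0, 0, 0, 1], [56, 0, 0, 0, 1], [56, 0, 0, 0, 1], [56, 0, 0, 0, 0], [56, 0, 0, 0, 0]]}}

```text
time: 34.8
tool_pos: [0.5599, -0.3457, 0.0112]
tool_rot: [0.5, 0.5, 0.5, -0.5]
contact_force: [0.2, 0.0, 0.2]
gripper_width: 0.499
```

Call:
{"api": "play_rows", "payload": {"plan": [[0, 0, 0, 0.18, 0], [0, 0, 0, 0.36, 0], [0, 0, 0, 0.54, 0], [0, 0, 0, 0.72, 0], [0, 0, 0, 0.9, 0], [0, 0, 0, 1.08, 0], [0, 0, 0, 1.26, 0], [0, 0, 0, 1.44, 0]]}}

```text
time: 35.8
tool_pos: [0.5597, -0.3457, 0.0109]
tool_rot: [-0.044, -0.706, -0.044, 0.706]
contact_force: [-1.3, 0.6, 0.4]
gripper_width: 0.495
```

Call:
{"api": "play_rows", "payload": {"plan": [[0, 0, 0, 0.131, 0], [0, 0, 0, 0.131, 0], [0, 0, 0, 0.131, 1], [0, 0, 0, 0.131, 1], [0, 0, 0, 0.131, 1], [0, 0, 0, 0.131, 1], [0, 0, 0, 0.131, 1]]}}

```text
time: 36.67
tool_pos: [0.5601, -0.3459, 0.0114]
tool_rot: [0.0, 0.707, -0.0, -0.707]
contact_force: [0.9, -0.1, 0.1]
gripper_width: 0.305
```

```bash
python3 - <<'E'
from h import *
st();print(go(.6600,.1512,.107))
E
```

```text
t 36.67 tcp [ 0.5601 -0.3459  0.0114] jaw deg -90.0 down [ 0. -0. -1.] F [ 0.9 -0.1  0.1] w 0.305 j6 0.9
[ -95.6 -497.1  -99.9]
```

Call:
{"api": "play_rows", "payload": {"plan": [[-60, 0, 0, 0, 1], [-96, 0, 0, 0, 1], [-96, -497, -99.9, 0, 1], [-96, -497, -99.9, 0, 1], [-96, -497, -99.9, 0, 1], [-96, -497, -99.9, 0, 1], [-96, -497, -99.9, 0, 1], [-96, -497, -99.9, 0, 1]]}}

```text
time: 37.67
tool_pos: [0.6338, 0.0238, 0.107]
tool_rot: [0.0, -0.707, 0.0, 0.707]
contact_force: [0.3, 0.3, -0.7]
gripper_width: 0.297
```

Call:
{"api": "play_rows", "payload": {"plan": [[0, -129.5, -26, 0, 1], [0, -129.5, -26, 0, 1], [0, -129.5, -26, 0, 1], [40, -129.5, -26, 0, 1], [40, -129.5, -26, 0, 1], [40, -129.5, -26, 0, 1], [40, -129.5, -26, 0, 1], [40, -129.5, -26, 0, 1]]}}

```text
time: 38.67
tool_pos: [0.6609, 0.151, 0.0689]
tool_rot: [-0.0, 0.708, -0.0, -0.706]
contact_force: [0.0, 0.4, 0.3]
gripper_width: 0.298
```

```bash
python3 - <<'E'
from h import *
st();print(go(.6600,.1512,.04))
E
```

```text
t 38.67 tcp [0.6609 0.151  0.0689] jaw deg -90.04 down [ 0.002  0.    -1.   ] F [0.  0.4 0.3] w 0.298 j6 1.69
[28.9 -0.2  1. ]
```

Call:
{"api": "play_rows", "payload": {"plan": [[8, 0, 0, 0, 1], [14, 0, 0, 0, 1], [18, 0, 0, 0, 1], [22, 0, 0, 0, 1], [27, 0, 0, 0, 1], [27, 0, 0, 0, 1], [27, 0, 0, 0, 1]]}}

```text
time: 39.55
tool_pos: [0.6601, 0.1513, 0.0404]
tool_rot: [-0.0, 0.707, -0.0, -0.707]
contact_force: [0.3, -0.2, -0.8]
gripper_width: 0.298
```

Call:
{"api": "play_rows", "payload": {"plan": [[2, 0, 0, 0, 1], [4, 0, 0, 0, 1], [5, 0, 0, 0, 1], [5, 0, 0, 0, 1]]}}

```text
time: 40.05
tool_pos: [0.6599, 0.1513, 0.0351]
tool_rot: [0.0, -0.707, 0.0, 0.707]
contact_force: [0.3, 0.3, 0.5]
gripper_width: 0.302
```

Call:
{"api": "play_rows", "payload": {"plan": [[4, 0, 0, 0, 1], [8, 0, 0, 0, 1], [11, 0, 0, 0, 1], [12.5, 0, 0, 0, 1], [12.5, 0, 0, 0, 1], [12.5, 0, 0, 0, 1]]}}

```text
time: 40.8
tool_pos: [0.6602, 0.1514, 0.0234]
tool_rot: [-0.0, 0.707, -0.0, -0.707]
contact_force: [-1.8, 0.3, 4.6]
gripper_width: 0.303
```

Call:
{"api": "play_rows", "payload": {"plan": [[0, 0, 0, 0, 0], [0, 0, 0, 0, 0], [0, 0, 0, 0, 0], [-40, 0, 0, 0, 0], [-84, 0, 0, 0, 0], [-84, 0, 0, 0, 0], [-84, 0, 0, 0, 0]]}}

```text
time: 41.68
tool_pos: [0.6597, 0.1512, 0.1063]
tool_rot: [0.0, -0.707, 0.0, 0.707]
contact_force: [0.2, -0.2, -0.8]
gripper_width: 0.506
```

Call:
{"api": "play_rows", "payload": {"plan": [[0, 0, 180, 0, 0], [0, 0, 180, 0, 0], [0, 0, 180, 0, 0], [0, 0, 180, 0, 0], [0, 0, 180, 0, 0]]}}

```text
time: 42.3
tool_pos: [0.4799, 0.1513, 0.106]
tool_rot: [-0.0, -0.707, 0.0, 0.707]
contact_force: [-0.2, 0.1, 0.8]
gripper_width: 0.497
```

```bash
python3 - <<'E'
from h import *
st()
fs={}
for n in("top","scene"):
    f=manip.grab_frame(n); np.save(n+"5.npy",f,allow_pickle=True); fs[n]=f
    for c in collars(f):
        if c[2][0]>0 and (-.5<c[2][1]<-.2 or np.hypot(c[2][0]-.62,c[2][1]-.11)<.12 or np.hypot(c[2][0]-.47,c[2][1]-.31)<.1): print(n,*c)
a=cv2.resize(fs["scene"]["img"][205:330,190:390,::-1],None,fx=3.9,fy=3.9,interpolation=2)
cv2.imwrite("pics/s5.png",a)
a=cv2.resize(fs["top"]["img"][150:235,85:170,::-1],None,fx=6.5,fy=6.5,interpolation=2)
cv2.imwrite("pics/t5.png",a)
E
```

```text
t 42.3 tcp [0.4799 0.1513 0.106 ] jaw deg -90.01 down [-0.001 -0.    -1.   ] F [-0.2  0.1  0.8] w 0.497 j6 1.73
top [192. 124.] 231 [0.656 0.15  0.027] top 0.0544 [0.6582 0.1504] mec 0.659 0.151 13.2 38
top [218. 126.] 226 [0.653 0.079 0.028] top 0.0546 [0.6561 0.0791] mec 0.6567 0.0799 13.5 40
top [192. 147.] 166 [0.585 0.14  0.061] top 0.376 [0.493  0.0869] mec 0.4945 0.0873 10.2 9
top [214. 149.] 251 [0.585 0.083 0.04 ] top 0.069 [0.587  0.0835] mec 0.587 0.0837 13.4 38
top [134. 192.] 131 [0.467 0.294 0.025] top 0.0759 [0.4295 0.1798] mec 0.4291 0.1795 8.5 4
top [136. 205.] 60 [0.43  0.281 0.043] top 0.4555 [0.3907 0.1311] mec 0.3907 0.1311 1.2 3
scene [249. 238.] 300 [0.591 0.089 0.043] top 0.0696 [0.5901 0.0857] mec 0.5892 0.0852 12.9 43
scene [225. 252.] 294 [0.66  0.085 0.028] top 0.0548 [0.659  0.0819] mec 0.6586 0.0803 13.4 39
scene [262. 258.] 331 [0.595 0.157 0.042] top 0.0697 [0.5928 0.1533] mec 0.5919 0.1532 13.3 47
scene [344. 278.] 577 [0.449 0.303 0.024] top 0.0488 [0.4492 0.303 ] mec 0.4443 0.2998 39.3 95
scene [239. 274.] 317 [0.663 0.155 0.028] top 0.0551 [0.6613 0.1517] mec 0.6618 0.1519 13.3 50
scene [361. 288.] 289 [0.433 0.346 0.024] top 0.0485 [0.4312 0.3454] mec 0.4296 0.345 13.9 46
```

View pics/s5.png

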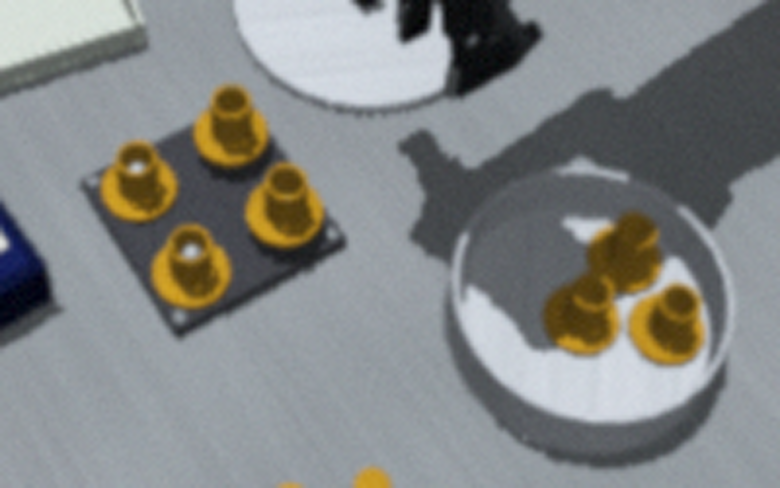

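View pics/t5.png

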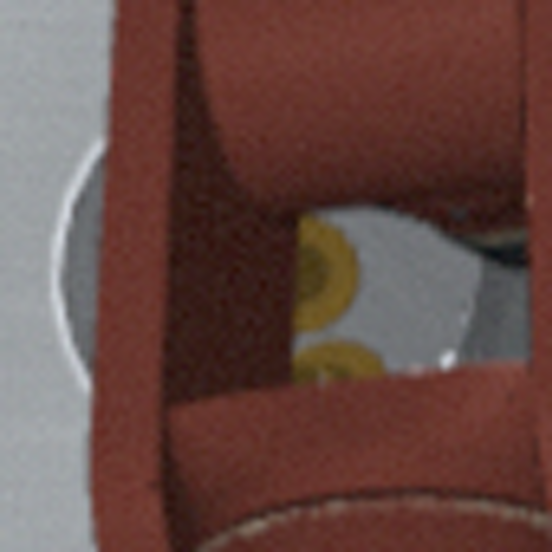

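```bash
python3 - <<'E'
from h import *
R=[]
for n in("top0","top4","scene0","scene4"):
    f=np.load(n+".npy",allow_pickle=True).item(); P=cloud(f)
    m=gold(f)&(np.hypot(P[...,0]-.469,P[...,1]-.307)<.08)&(P[...,2]>.038)&(P[...,2]<.056)
    k,l,s,c=cv2.connectedComponentsWithStats(m.astype(np.uint8))
    for i in range(1,k):
        if s[i,4]>15:
            t=P[l==i]; (x,y),r=cv2.minEnclosingCircle((t[:,:2]*1000).astype(np.float32)); print(n,s[i,4],t.mean(0).round(4),"mec",round(x,1),round(y,1),round(r,1))
    w=(P[...,2]>.047)&(P[...,2]<.053)&(~gold(f))&(np.hypot(P[...,0]-.469,P[...,1]-.307)<.1)
    print("rim",circ(P[w][:,:2]),w.sum())
    # flange by colour on plane z=.011
    v,u=np.where(gold(f)); q=np.array([pt(f,a,b,.011)[:2] for a,b in zip(u,v)]); 
f=np.load("top0.npy",allow_pickle=True).item(); save(f,"can0.png",(90,152,166,228),7.5)
E
```

```text
top0 37 [0.4688 0.3081 0.0443] mec 468.8 309.0 12.7
top0 44 [0.4291 0.344  0.0444] mec 429.3 343.5 13.3
top0 37 [0.4186 0.2907 0.0446] mec 418.8 291.6 13.5
rim [0.46921679 0.30835969 0.08355516] 337
top4 39 [0.4693 0.3087 0.0439] mec 468.8 308.2 12.6
top4 39 [0.4287 0.3439 0.0447] mec 429.1 343.0 13.3
top4 37 [0.4186 0.291  0.0448] mec 419.1 291.8 13.1
rim [0.4693586  0.30845813 0.08353277] 340
scene0 71 [0.4192 0.2916 0.0453] mec 418.8 290.6 13.9
scene0 71 [0.4692 0.3098 0.045 ] mec 469.4 308.0 14.6
scene0 63 [0.4305 0.3453 0.0444] mec 429.5 344.5 13.8
rim [0.46964992 0.30949686 0.08436341] 388
scene4 67 [0.4186 0.2915 0.0449] mec 418.0 291.7 13.9
scene4 74 [0.4696 0.31   0.0447] mec 468.9 308.7 14.6
scene4 61 [0.4315 0.3449 0.0445] mec 430.0 344.3 13.6
rim [0.46965635 0.30948864 0.08432164] 387
```

View pics/can0.png

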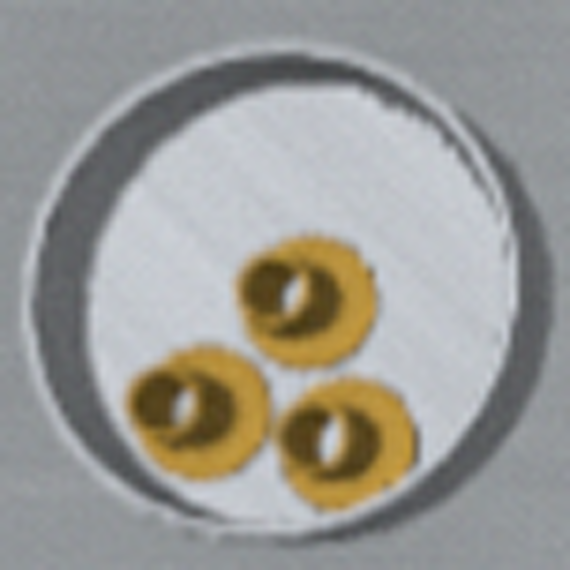

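Call:
{"api": "play_rows", "payload": {"plan": [[0, 0, -180, 0, 0], [0, 0, -180, 0, 0], [0, 0, -180, 0, 0], [0, 0, -180, 0, 0], [40, 0, -180, 0, 0], [83, 0, -180, 0, 0], [83, 0, -180, 0, 0], [83, 0, -180, 0, 0]]}}

```text
time: 43.4
tool_pos: [0.6609, 0.1514, 0.0253]
tool_rot: [-0.0, 0.708, -0.0, -0.707]
contact_force: [0.6, -0.1, 0.8]
gripper_width: 0.5
```

Call:
{"api": "play_rows", "payload": {"plan": [[0, 0, 0, 0, 1], [0, 0, 0, 0, 1], [0, 0, 0, 0, 1], [-20, 0, 0, 0, 1], [-50, 0, 0, 0, 1], [-90, 0, 0, 0, 1], [-90, 0, 0, 0, 1]]}}

```text
time: 44.28
tool_pos: [0.663, 0.1517, 0.12]
tool_rot: [-0.0, 0.71, 0.0, -0.704]
contact_force: [1.6, 1.0, -1.0]
gripper_width: 0.298
```

Call:
{"api": "play_rows", "payload": {"plan": [[0, -40, 35, -0.18, 1], [0, -80, 70, -0.36, 1], [0, -120, 105, -0.54, 1], [0, -160, 140, -0.72, 1], [0, -190, 165, -0.9, 1], [0, -210, 180, -1.08, 1], [0, -210, 180, -1.26, 1], [0, -210, 180, -1.37, 1]]}}

```text
time: 45.28
tool_pos: [0.4788, 0.3613, 0.1129]
tool_rot: [-0.449, -0.546, -0.449, 0.547]
contact_force: [0.0, -1.0, -0.9]
gripper_width: 0.296
```

Call:
{"api": "play_rows", "payload": {"plan": [[0, 0, 0, 0, 1], [0, 0, 0, 0, 1], [0, 0, 0, 0, 1]]}}

```text
time: 45.65
tool_pos: [0.48, 0.3612, 0.1136]
tool_rot: [-0.447, -0.548, -0.447, 0.548]
contact_force: [0.8, -0.6, -0.2]
gripper_width: 0.298
```

```bash
python3 - <<'E'
from h import *
st();print(go(.4798,.3614,.107))
E
```

```text
t 45.65 tcp [0.48   0.3612 0.1136] jaw deg -11.58 down [-0. -0. -1.] F [ 0.8 -0.6 -0.2] w 0.298 j6 0.72
[ 6.6 -0.2 -0.2]
```

Call:
{"api": "play_rows", "payload": {"plan": [[40, 0, 0, 0, 1], [70, 0, 0, 0, 1], [85, 0, 0, 0, 1], [91, 0, 0, 0, 1], [95, 0, 0, 0, 1], [97, 0, 0, 0, 1], [97, 0, 0, 0, 1]]}}

```text
time: 46.52
tool_pos: [0.4815, 0.3621, 0.0197]
tool_rot: [0.448, 0.549, 0.447, -0.547]
contact_force: [-2.6, -1.7, 5.3]
gripper_width: 0.3
```

Call:
{"api": "play_rows", "payload": {"plan": [[1, 0, 0, 0, 1], [1, 0, 0, 0, 1]]}}

```text
time: 46.78
tool_pos: [0.4815, 0.3622, 0.0197]
tool_rot: [0.448, 0.548, 0.447, -0.547]
contact_force: [-5.2, -3.2, 12.1]
gripper_width: 0.301
```

Call:
{"api": "play_rows", "payload": {"plan": [[0, 0, 0, 0, 0.2], [0, 0, 0, 0, 0.2], [0, 0, 0, 0, 0.2], [-40, 0, 0, 0, 0.2], [-85, 0, 0, 0, 0.2], [-85, 0, 0, 0, 0.2]]}}

```text
time: 47.52
tool_pos: [0.483, 0.363, 0.1059]
tool_rot: [0.448, 0.551, 0.447, -0.544]
contact_force: [0.2, 0.7, -0.4]
gripper_width: 0.399
```

Call:
{"api": "play_rows", "payload": {"plan": [[0, 180, 210, 0.18, 0], [0, 180, 210, 0.36, 0], [0, 180, 210, 0.54, 0], [0, 180, 210, 0.72, 0], [0, 180, 210, 0.9, 0], [0, 180, 210, 1.08, 0], [0, 180, 210, 1.26, 0], [0, 180, 210, 1.37, 0]]}}

```text
time: 48.52
tool_pos: [0.6136, 0.1193, 0.099]
tool_rot: [0.002, -0.706, 0.002, 0.708]
contact_force: [-1.2, -0.5, 0.0]
gripper_width: 0.499
```

```bash
cat >> h.py <<'E'
def packed(f):
    P=cloud(f); m=gold(f)&(np.hypot(P[...,0]-.469,P[...,1]-.307)<.08)&(P[...,2]>.038)&(P[...,2]<.06)
    k,l,s,c=cv2.connectedComponentsWithStats(m.astype(np.uint8))
    for i in range(1,k):
        if s[i,4]>12:
            t=P[l==i]; (x,y),r=cv2.minEnclosingCircle((t[:,:2]*1000).astype(np.float32)); print(s[i,4],t.mean(0).round(4),"zmax",np.percentile(t[:,2],95).round(4),"mec",round(x,1),round(y,1),round(r,1))
E
python3 - <<'E'
from h import *
st();print(go(.6584,.0814,.107))
for n in ("top","scene"):
    f=manip.grab_frame(n); print(n); packed(f)
    if n=="scene": save(f,"s6.png",(290,235,390,330),6)
E
```

```text
t 48.52 tcp [0.6136 0.1193 0.099 ] jaw deg -90.27 down [-0.003 -0.    -1.   ] F [-1.2 -0.5  0. ] w 0.499 j6 1.65
[ -8.2  37.7 -44.9]
top
45 [0.4786 0.3618 0.0452] zmax 0.0487 mec 478.4 361.5 14.0
43 [0.4289 0.344  0.0447] zmax 0.0492 mec 429.2 343.2 13.2
scene
66 [0.419  0.2917 0.0451] zmax 0.0505 mec 418.4 290.9 13.8
69 [0.4697 0.3101 0.0455] zmax 0.05 mec 468.9 308.4 14.4
63 [0.4316 0.3451 0.0445] zmax 0.0484 mec 430.1 344.6 13.6
69 [0.4805 0.3627 0.0453] zmax 0.0502 mec 480.3 360.8 14.4
```

View pics/s6.png

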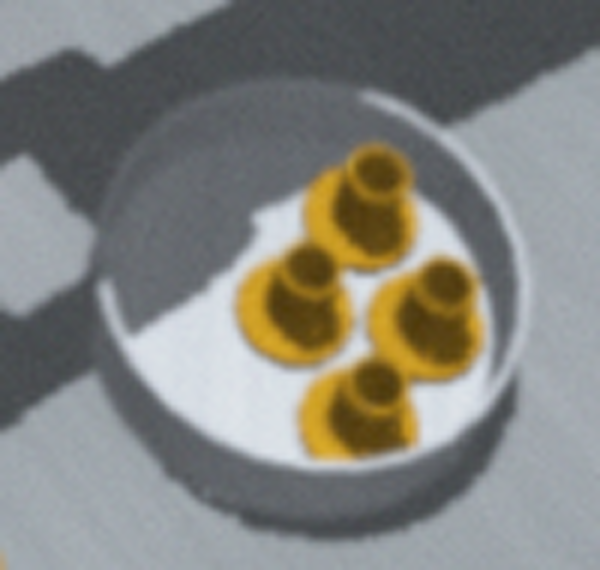

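Call:
{"api": "play_rows", "payload": {"plan": [[0, 37.6, -44.6, 0, 0], [0, 37.6, -44.6, 0, 0], [0, 37.6, -44.6, 0, 0], [0, 37.6, -44.6, 0, 0]]}}

```text
time: 49.12
tool_pos: [0.6582, 0.0827, 0.1003]
tool_rot: [-0.0, -0.707, -0.0, 0.707]
contact_force: [-0.5, 0.4, -0.6]
gripper_width: 0.5
```

```bash
python3 - <<'E'
from h import *
st();print(go(.6584,.0812,.024))
E
```

```text
t 49.12 tcp [0.6582 0.0827 0.1003] jaw deg -89.93 down [-0.001  0.    -1.   ] F [-0.5  0.4 -0.6] w 0.5 j6 1.58
[76.3  1.5 -0.3]
```

Call:
{"api": "play_rows", "payload": {"plan": [[40, 1.3, 0, 0, 0], [76.5, 1.3, 0, 0, 0], [76.5, 1.3, 0, 0, 0], [76.5, 1.3, 0, 0, 0], [76.5, 1.3, 0, 0, 1], [76.5, 1.3, 0, 0, 1], [76.5, 1.3, 0, 0, 1]]}}

```text
time: 50.0
tool_pos: [0.661, 0.081, 0.0273]
tool_rot: [-0.0, 0.709, 0.0, -0.706]
contact_force: [-1.1, 0.8, 6.0]
gripper_width: 0.3
```

Call:
{"api": "play_rows", "payload": {"plan": [[-20, 0, 0, 0, 1], [-50, 0, 0, 0, 1], [-90, 0, 0, 0, 1], [-90, 0, 0, 0, 1]]}}

```text
time: 50.5
tool_pos: [0.662, 0.0807, 0.1203]
tool_rot: [-0.0, 0.71, -0.0, -0.704]
contact_force: [0.6, 0.3, 0.3]
gripper_width: 0.297
```

Call:
{"api": "play_rows", "payload": {"plan": [[0, -40, 45, -0.18, 1], [0, -75, 85, -0.36, 1], [0, -105, 120, -0.54, 1], [0, -130, 150, -0.72, 1], [0, -155, 180, -0.9, 1], [0, -174, 200, -1.08, 1], [0, -174, 200, -1.26, 1], [0, -174, 200, -1.37, 1]]}}

```text
time: 51.5
tool_pos: [0.4579, 0.2547, 0.1135]
tool_rot: [-0.449, -0.546, -0.449, 0.547]
contact_force: [0.6, 0.1, -0.9]
gripper_width: 0.298
```

Call:
{"api": "play_rows", "payload": {"plan": [[0, 0, 0, 0, 1], [0, 0, 0, 0, 1], [0, 0, 0, 0, 1]]}}

```text
time: 51.88
tool_pos: [0.4591, 0.2546, 0.1141]
tool_rot: [-0.447, -0.548, -0.447, 0.548]
contact_force: [-0.5, -0.6, -1.3]
gripper_width: 0.298
```

```bash
python3 - <<'E'
from h import *
st();print(go(.4582,.2556,.107))
E
```

```text
t 51.88 tcp [0.4591 0.2546 0.1141] jaw deg -11.58 down [-0. -0. -1.] F [-0.5 -0.6 -1.3] w 0.298 j6 0.57
[ 7.1 -1.  -0.8]
```

Call:
{"api": "play_rows", "payload": {"plan": [[40, -1, -0.8, 0, 1], [70, -1, -0.8, 0, 1], [84, -1, -0.8, 0, 1], [90, -1, -0.8, 0, 1], [93, -1, -0.8, 0, 1], [95, -1, -0.8, 0, 1], [95, -1, -0.8, 0, 1]]}}

```text
time: 52.75
tool_pos: [0.4591, 0.2559, 0.0203]
tool_rot: [0.448, 0.548, 0.447, -0.547]
contact_force: [0.0, -0.7, 1.4]
gripper_width: 0.291
```

Call:
{"api": "play_rows", "payload": {"plan": [[0, 0, 0, 0, 0.2], [0, 0, 0, 0, 0.2], [0, 0, 0, 0, 0.2], [-40, 0, 0, 0, 0.2], [-85, 0, 0, 0, 0.2], [-85, 0, 0, 0, 0.2]]}}

```text
time: 53.5
tool_pos: [0.4614, 0.257, 0.1091]
tool_rot: [0.448, 0.551, 0.446, -0.545]
contact_force: [-0.7, 0.4, -0.6]
gripper_width: 0.398
```

Call:
{"api": "play_rows", "payload": {"plan": [[0, 155, 135, 0, 0], [0, 155, 135, 0, 0], [0, 155, 135, 0, 0], [0, 155, 135, 0, 0], [0, 155, 135, 0.18, 0], [0, 155, 135, 0.2, 0]]}}

```text
time: 54.25
tool_pos: [0.5824, 0.0928, 0.1031]
tool_rot: [-0.39, -0.589, -0.391, 0.59]
contact_force: [-0.8, 0.7, 0.4]
gripper_width: 0.503
```

```bash
python3 - <<'E'
from h import *
st();print(go(.5885,.083,.107))
for n in ("top","scene"):
    f=manip.grab_frame(n); print(n); packed(f); P=cloud(f)
    for c in collars(f):
        if np.hypot(c[2][0]-.62,c[2][1]-.11)<.12: print(*c)
    h=hsv(f); w=(P[...,2]>.002)&(P[...,2]<.012)&(h[...,1]<40)&(h[...,2]>150)&(np.abs(P[...,0]-.62)<.1)&(np.abs(P[...,1]+.1)<.1)
    k,l,s,c=cv2.connectedComponentsWithStats(w.astype(np.uint8)); i=1+s[1:,4].argmax()
    print("tray",s[i,4],P[l==i].mean(0),cv2.minAreaRect((P[l==i][:,:2]*1000).astype(np.float32)))
f=np.load("top0.npy",allow_pickle=True).item()
p=np.array([pt(f,u/1.55,v/1.55,.026) for u,v in((411,165),(482,176),(397,237),(470,247))]); print(p.round(3),p.mean(0))
E
```

```text
t 54.25 tcp [0.5824 0.0928 0.1031] jaw deg -22.92 down [-0.002  0.    -1.   ] F [-0.8  0.7  0.4] w 0.503 j6 0.43
[-3.9  9.4  6.6]
top
45 [0.4783 0.3611 0.0456] zmax 0.0497 mec 478.2 360.0 13.8
39 [0.4694 0.3087 0.0451] zmax 0.0492 mec 469.1 309.1 13.3
41 [0.4292 0.3436 0.0451] zmax 0.049 mec 429.0 342.6 13.1
26 [0.4192 0.2955 0.0448] zmax 0.0478 mec 419.5 292.3 13.3
[221. 149.] 61 [0.562 0.057 0.128] top 0.384 [0.4947 0.0338] mec 0.4946 0.0338 10.9 14
tray 1417 [ 0.64465915 -0.10156924  0.00414141] ((643.5631713867188, -103.77765655517578), (122.34519958496094, 118.43840026855469), 79.86592864990234)
scene
62 [0.4583 0.2549 0.0445] zmax 0.0483 mec 457.9 253.6 14.5
70 [0.4195 0.2915 0.0449] zmax 0.0503 mec 418.7 290.7 13.8
72 [0.469  0.3096 0.0452] zmax 0.0496 mec 469.2 308.6 13.8
64 [0.4313 0.3451 0.0443] zmax 0.0487 mec 429.6 344.4 14.0
69 [0.4805 0.3631 0.0449] zmax 0.0497 mec 480.1 361.1 13.9
[249. 238.] 298 [0.592 0.088 0.043] top 0.0697 [0.5901 0.0862] mec 0.5894 0.0842 13.7 43
[262. 258.] 323 [0.595 0.156 0.042] top 0.0696 [0.593  0.1544] mec 0.5917 0.1528 13.5 45
tray 1170 [ 0.63999136 -0.10749546  0.00522518] ((643.352294921875, -109.96400451660156), (106.56331634521484, 128.20045471191406), 80.30757141113281)
[[ 0.712 -0.05   0.026]
 [ 0.694 -0.176  0.026]
 [ 0.58  -0.028  0.026]
 [ 0.565 -0.154  0.026]] [ 0.6377298  -0.10186468  0.026     ]
```

Call:
{"api": "play_rows", "payload": {"plan": [[0, 8.2, 5.7, -0.18, 0], [0, 8.2, 5.7, -0.28, 0], [30, 8.2, 5.7, -0.28, 0], [62, 8.2, 5.7, -0.28, 0], [62, 8.2, 5.7, -0.28, 0], [62, 8.2, 5.7, -0.28, 0]]}}

```text
time: 55.1
tool_pos: [0.5891, 0.0845, 0.0433]
tool_rot: [0.469, 0.529, 0.469, -0.529]
contact_force: [-0.3, -0.2, 1.1]
gripper_width: 0.498
```

Call:
{"api": "play_rows", "payload": {"plan": [[0, 0, 0, 0, 1], [0, 0, 0, 0, 1], [0, 0, 0, 0, 1], [-10, 0, 0, 0, 1], [-30, 0, 0, 0, 1], [-60, 0, 0, 0, 1], [-60, 0, 0, 0, 1], [-60, 0, 0, 0, 1]]}}

```text
time: 56.1
tool_pos: [0.5881, 0.0841, 0.102]
tool_rot: [-0.469, -0.529, -0.469, 0.53]
contact_force: [0.4, -0.0, -0.8]
gripper_width: 0.297
```

```bash
python3 - <<'E'
from h import *
st();print(go(.6385,-.133,.1))
E
```

```text
t 56.1 tcp [0.5881 0.0841 0.102 ] jaw deg -6.93 down [-0.001  0.    -1.   ] F [ 0.4 -0.  -0.8] w 0.297 j6 0.14
[  1.9  76.3 209.4]
```

Call:
{"api": "play_rows", "payload": {"plan": [[0, 76, 209, 0, 1], [0, 76, 209, 0, 1], [0, 76, 209, 0, 1], [0, 76, 209, 0, 1], [0, 76, 209, 0, 1], [30, 76, 209, 0, 1], [60, 76, 209, 0, 1], [70, 76, 209, 0, 1]]}}

```text
time: 57.1
tool_pos: [0.636, -0.1306, 0.0284]
tool_rot: [-0.467, -0.528, -0.471, 0.53]
contact_force: [0.2, -0.4, -0.1]
gripper_width: 0.3
```

Call:
{"api": "play_rows", "payload": {"plan": [[4, 0, 0, 0, 1], [8, 0, 0, 0, 1], [11, 0, 0, 0, 1], [13, 0, 0, 0, 1], [13, 0, 0, 0, 1]]}}

```text
time: 57.72
tool_pos: [0.6398, -0.1328, 0.0226]
tool_rot: [0.469, 0.53, 0.469, -0.529]
contact_force: [-5.6, 1.8, 10.8]
gripper_width: 0.302
```

Call:
{"api": "play_rows", "payload": {"plan": [[0, 0, 0, 0, 0], [0, 0, 0, 0, 0], [0, 0, 0, 0, 0], [-40, 0, 0, 0, 0], [-84, 0, 0, 0, 0], [-84, 0, 0, 0, 0]]}}

```text
time: 58.48
tool_pos: [0.642, -0.1336, 0.1086]
tool_rot: [0.472, 0.531, 0.466, -0.528]
contact_force: [0.7, -1.1, 0.8]
gripper_width: 0.5
```

```bash
python3 - <<'E'
from h import *
st();print(go(.5902,.1528,.107))
E
```

```text
t 58.48 tcp [ 0.642  -0.1336  0.1086] jaw deg -6.93 down [ 0.009 -0.003 -1.   ] F [ 0.7 -1.1  0.8] w 0.5 j6 -0.2
[   0.3  -86.  -278.1]
```

Call:
{"api": "play_rows", "payload": {"plan": [[0, -82.3, -278, 0, 0], [0, -82.3, -278, 0, 0], [0, -82.3, -278, 0, 0], [0, -82.3, -278, 0, 0], [0, -82.3, -278, 0, 0], [0, -82.3, -278, 0, 0], [0, -82.3, -278, 0, 0], [0, -82.3, -278, 0, 0]]}}

```text
time: 59.48
tool_pos: [0.5907, 0.152, 0.1028]
tool_rot: [-0.468, -0.529, -0.468, 0.53]
contact_force: [-0.4, 0.3, -0.4]
gripper_width: 0.495
```

Call:
{"api": "play_rows", "payload": {"plan": [[30, 0, 0, 0, 0], [61, 0, 0, 0, 0], [61, 0, 0, 0, 0], [61, 0, 0, 0, 0]]}}

```text
time: 59.98
tool_pos: [0.5915, 0.1527, 0.0434]
tool_rot: [0.469, 0.53, 0.468, -0.529]
contact_force: [-0.2, 0.9, -0.3]
gripper_width: 0.498
```

Call:
{"api": "play_rows", "payload": {"plan": [[0, 0, 0, 0, 1], [0, 0, 0, 0, 1], [0, 0, 0, 0, 1], [-10, 0, 0, 0, 1], [-30, 0, 0, 0, 1], [-60, 0, 0, 0, 1], [-60, 0, 0, 0, 1], [-60, 0, 0, 0, 1]]}}

```text
time: 60.98
tool_pos: [0.5902, 0.1533, 0.1019]
tool_rot: [-0.469, -0.529, -0.469, 0.529]
contact_force: [-0.4, 0.7, -0.8]
gripper_width: 0.291
```

```bash
python3 - <<'E'
from h import *
st();print(go(.6455,-.073,.1))
E
```

```text
t 60.98 tcp [0.5902 0.1533 0.1019] jaw deg -6.93 down [-0.001  0.    -1.   ] F [-0.4  0.7 -0.8] w 0.291 j6 0.25
[  1.9  82.2 218. ]
```

Call:
{"api": "play_rows", "payload": {"plan": [[0, 82, 218, 0, 1], [0, 82, 218, 0, 1], [0, 82, 218, 0, 1], [0, 82, 218, 0, 1], [0, 82, 218, 0, 1], [30, 82, 218, 0, 1], [60, 82, 218, 0, 1], [70, 82, 218, 0, 1]]}}

```text
time: 61.98
tool_pos: [0.6428, -0.0713, 0.0284]
tool_rot: [-0.467, -0.528, -0.471, 0.53]
contact_force: [-0.2, -0.1, -0.5]
gripper_width: 0.29
```

Call:
{"api": "play_rows", "payload": {"plan": [[4, 0, 0, 0, 1], [8, 0, 0, 0, 1], [11, 0, 0, 0, 1], [12, 0, 0, 0, 1], [12, 0, 0, 0, 1]]}}

```text
time: 62.6
tool_pos: [0.6466, -0.0731, 0.0226]
tool_rot: [0.469, 0.53, 0.468, -0.529]
contact_force: [-2.1, 1.0, 5.6]
gripper_width: 0.296
```

Call:
{"api": "play_rows", "payload": {"plan": [[0, 0, 0, 0, 0], [0, 0, 0, 0, 0], [0, 0, 0, 0, 0], [-40, 0, 0, 0, 0], [-84, 0, 0, 0, 0], [-84, 0, 0, 0, 0]]}}

```text
time: 63.35
tool_pos: [0.649, -0.0737, 0.1097]
tool_rot: [0.472, 0.531, 0.466, -0.527]
contact_force: [-0.8, -0.7, 0.0]
gripper_width: 0.501
```

Call:
{"api": "play_rows", "payload": {"plan": [[-60, -90, 160, 0, 0], [-60, -90, 160, 0, 0], [-60, -90, 160, 0, 0], [-60, -90, 160, 0, 0], [-60, -90, 160, 0, 0]]}}

```text
time: 63.98
tool_pos: [0.5366, -0.2208, 0.1633]
tool_rot: [0.468, 0.53, 0.469, -0.53]
contact_force: [0.3, 0.1, -0.9]
gripper_width: 0.504
```

```bash
python3 - <<'E'
from h import *
st()
for n in ("top","scene"):
    f=manip.grab_frame(n); np.save(n+"7.npy",f,allow_pickle=True); save(f,n+"7.png",k=1.5)
    print(n); packed(f); P=cloud(f); h=hsv(f)
    for c in collars(f):
        if np.hypot(c[2][0]-.62,c[2][1]+.1)<.14: print(*c)
    w=(np.hypot(P[...,0]-.437,P[...,1]-.026)<.15)&(P[...,2]>.006)&(P[...,2]<.016)&(h[...,2]>110)&(h[...,1]<50)
    k,l,s,c=cv2.connectedComponentsWithStats(w.astype(np.uint8)); i=1+s[1:,4].argmax()
    print("cover",s[i,4],P[l==i].mean(0),cv2.minEnclosingCircle((P[l==i][:,:2]*1000).astype(np.float32)))
    w=(np.hypot(P[...,0]-.437,P[...,1]-.026)<.12)&(P[...,2]>.035)&(P[...,2]<.046)
    k,l,s,c=cv2.connectedComponentsWithStats(w.astype(np.uint8))
    for i in range(1,k):
        if s[i,4]>5: print("knob",s[i,4],P[l==i].mean(0))
    w=(P[...,2]>.047)&(P[...,2]<.053)&(~gold(f))&(np.hypot(P[...,0]-.469,P[...,1]-.307)<.1)
    print("rim",circ(P[w][:,:2]),w.sum())
E
```

```text
t 63.98 tcp [ 0.5366 -0.2208  0.1633] jaw deg -6.99 down [-0.001  0.001 -1.   ] F [ 0.3  0.1 -0.9] w 0.504 j6 -0.4
top
44 [0.479  0.3618 0.0455] zmax 0.0486 mec 478.5 360.2 13.4
41 [0.4698 0.309  0.0443] zmax 0.048 mec 469.1 309.2 13.3
36 [0.4573 0.2537 0.0449] zmax 0.0489 mec 457.5 253.3 12.9
43 [0.4296 0.3445 0.0443] zmax 0.0493 mec 429.2 342.3 13.0
37 [0.4191 0.2905 0.0451] zmax 0.05 mec 418.7 291.0 13.2
[273. 132.] 207 [ 0.642 -0.072  0.02 ] top 0.0464 [ 0.6436 -0.0725] mec 0.6448 -0.0734 13.3 34
[295. 135.] 209 [ 0.635 -0.131  0.02 ] top 0.0466 [ 0.6364 -0.1334] mec 0.6372 -0.1336 13.1 32
cover 3732 [0.43758492 0.02589407 0.00994576] ((437.80718994140625, 25.950828552246094), 94.44256591796875)
knob 53 [0.43738452 0.02568924 0.03962335]
rim [0.46944583 0.30848586 0.08353142] 357
scene
65 [0.4586 0.2549 0.0446] zmax 0.0485 mec 457.8 254.5 13.7
70 [0.4187 0.2918 0.0446] zmax 0.0497 mec 417.6 290.9 13.5
70 [0.4695 0.3096 0.0452] zmax 0.0497 mec 468.2 308.4 14.5
64 [0.4312 0.3448 0.0449] zmax 0.0494 mec 429.5 345.0 14.5
68 [0.4808 0.3631 0.0451] zmax 0.0498 mec 479.3 360.9 14.5
[197. 202.] 413 [ 0.644 -0.099  0.025] top 0.0473 [ 0.6443 -0.1003] mec 0.6448 -0.1021 43.3 72
cover 1741 [0.45567602 0.05772795 0.01108481] ((441.34039306640625, 31.330978393554688), 93.94135284423828)
knob 46 [0.43968556 0.02713405 0.04049815]
rim [0.46956466 0.30937424 0.08430577] 378
```

View pics/scene7.png

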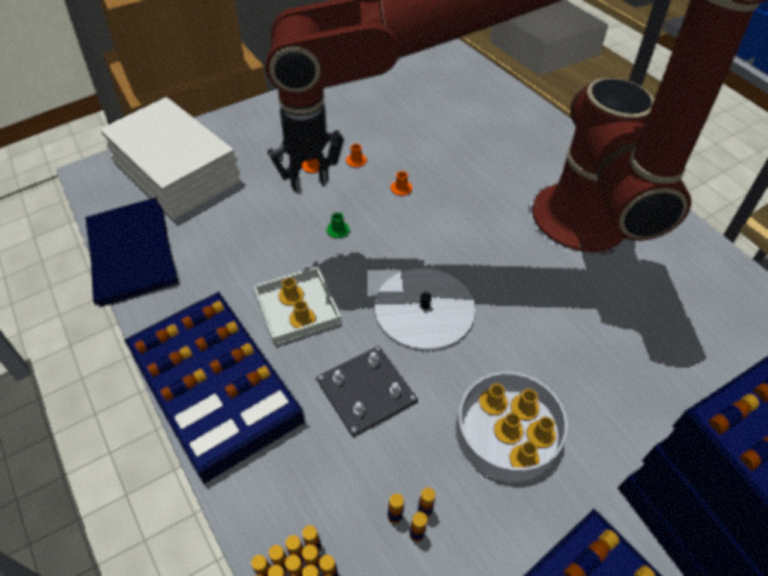

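Call:
{"api": "play_rows", "payload": {"plan": [[0, -128, -233, 0, 0], [0, -128, -233, 0, 0], [20, -128, -233, 0, 0], [40, -128, -233, 0, 0], [70, -128, -233, 0, 0], [80, -128, -233, 0, 0], [80, -128, -233, 0, 0], [80, -128, -233, 0, 0]]}}

```text
time: 65.08
tool_pos: [0.4397, 0.0251, 0.0858]
tool_rot: [0.469, 0.53, 0.468, -0.529]
contact_force: [0.6, -0.4, -0.4]
gripper_width: 0.501
```

```bash
python3 - <<'E'
from h import *
st();print(go(.4375,.0258,.017))
for n in ("scene","top"):
    f=manip.grab_frame(n); P=cloud(f); h=hsv(f)
    w=(np.hypot(P[...,0]-.437,P[...,1]-.026)<.15)&(P[...,2]>.006)&(P[...,2]<.016)&(h[...,2]>60)&(h[...,1]<60)
    k,l,s,c=cv2.connectedComponentsWithStats(w.astype(np.uint8)); i=1+s[1:,4].argmax()
    print(n,cv2.minEnclosingCircle((P[l==i][:,:2]*1000).astype(np.float32)))
E
```

```text
t 65.08 tcp [0.4397 0.0251 0.0858] jaw deg -6.98 down [ 0.002 -0.    -1.   ] F [ 0.6 -0.4 -0.4] w 0.501 j6 0.01
[68.8 -2.4 -0.4]
scene ((435.91351318359375, 29.688671112060547), 100.4765396118164)
top ((393.12872314453125, 66.32057189941406), 68.73815155029297)
```

Call:
{"api": "play_rows", "payload": {"plan": [[30, -1.5, 0, 0, 0], [50, -1.5, 0, 0, 0], [67, -1.5, 0, 0, 0], [67, -1.5, 0, 0, 0], [67, -1.5, 0, 0, 0], [67, -1.5, 0, 0, 1], [67, -1.5, 0, 0, 1], [67, -1.5, 0, 0, 1]]}}

```text
time: 66.18
tool_pos: [0.438, 0.0257, 0.0189]
tool_rot: [0.47, 0.53, 0.468, -0.529]
contact_force: [-1.0, 0.3, 6.5]
gripper_width: 0.233
```

Call:
{"api": "play_rows", "payload": {"plan": [[0, 0, 0, 0, 1], [-5, 0, 0, 0, 1], [-20, 0, 0, 0, 1], [-50, 0, 0, 0, 1], [-90, 0, 0, 0, 1], [-90, 0, 0, 0, 1], [-90, 0, 0, 0, 1]]}}

```text
time: 67.05
tool_pos: [0.4359, 0.0261, 0.1066]
tool_rot: [-0.469, -0.529, -0.469, 0.53]
contact_force: [0.0, 0.0, -3.4]
gripper_width: 0.234
```

```bash
python3 - <<'E'
from h import *
st();print(go(.4693,.3085,.107))
for n in ("scene","top"):
    f=manip.grab_frame(n); P=cloud(f); h=hsv(f); save(f,n+"8.png",k=1.5)
    w=(np.hypot(P[...,0]-.437,P[...,1]-.026)<.15)&(P[...,2]>.088)&(P[...,2]<.108)&(h[...,2]>60)&(h[...,1]<60)
    k,l,s,c=cv2.connectedComponentsWithStats(w.astype(np.uint8)); i=1+s[1:,4].argmax()
    q=P[l==i]; A=np.c_[q[:,:2]-q[:,:2].mean(0),np.ones(len(q))]; print(n,s[i,4],q.mean(0),np.linalg.lstsq(A,q[:,2],rcond=None)[0].round(4),cv2.minEnclosingCircle((q[:,:2]*1000).astype(np.float32)))
E
```

```text
t 67.05 tcp [0.4359 0.0261 0.1066] jaw deg -6.93 down [-0.001  0.    -1.   ] F [ 0.   0.  -3.4] w 0.234 j6 0.01
[  -0.4   -0.9 -284.4]
scene 2487 [0.44781347 0.0454552  0.09856748] [-0.0099 -0.0064  0.0986] ((435.6174011230469, 27.313133239746094), 95.63330078125)
top 969 [0.38318398 0.06002521 0.09741147] [-0.0095  0.0053  0.0974] ((385.4782409667969, 62.446327209472656), 65.00948333740234)
```

Call:
{"api": "play_rows", "payload": {"plan": [[0, -0.1, -50, 0, 1], [0, -0.2, -100, 0, 1], [0, -0.3, -150, 0, 1], [0, -0.4, -200, 0, 1], [0, -0.5, -245, 0, 1], [0, -0.6, -275, 0, 1], [0, -0.6, -284.2, 0, 1], [0, -0.6, -284.2, 0, 1]]}}

```text
time: 68.15
tool_pos: [0.4696, 0.3077, 0.106]
tool_rot: [-0.469, -0.528, -0.469, 0.53]
contact_force: [-0.1, -0.2, -2.7]
gripper_width: 0.23
```

Call:
{"api": "play_rows", "payload": {"plan": [[10, 0, 0, 0, 1], [20, 0, 0, 0, 1], [25, 0, 0, 0, 1], [25, 0, 0, 0, 1], [25, 0, 0, 0, 1], [25, 0, 0, 0, 1]]}}

```text
time: 68.9
tool_pos: [0.4707, 0.3083, 0.0828]
tool_rot: [0.469, 0.53, 0.469, -0.529]
contact_force: [-0.4, 0.3, -2.2]
gripper_width: 0.231
```

```bash
python3 - <<'E'
from h import *
st()
for n in ("scene","top"):
    f=manip.grab_frame(n); P=cloud(f); h=hsv(f)
    w=(np.hypot(P[...,0]-.469,P[...,1]-.308)<.13)&(P[...,2]>.06)&(P[...,2]<.085)&(h[...,2]>60)&(h[...,1]<60)
    k,l,s,c=cv2.connectedComponentsWithStats(w.astype(np.uint8)); i=1+s[1:,4].argmax()
    q=P[l==i]; A=np.c_[q[:,:2]-q[:,:2].mean(0),np.ones(len(q))]; print(n,s[i,4],q.mean(0),np.linalg.lstsq(A,q[:,2],rcond=None)[0].round(4),cv2.minEnclosingCircle((q[:,:2]*1000).astype(np.float32)))
    if n=="scene": save(f,"s9.png",(280,210,410,340),4.5)
E
```

```text
t 68.9 tcp [0.4707 0.3083 0.0828] jaw deg -6.93 down [ 0.001  0.    -1.   ] F [-0.4  0.3 -2.2] w 0.231 j6 0.57
scene 3658 [0.48527723 0.32226233 0.07438703] [-0.007  -0.0021  0.0744] ((470.7363586425781, 309.8975830078125), 95.7979507446289)
top 2461 [0.46762001 0.27391656 0.07378173] [-0.004   0.0061  0.0738] ((470.4379577636719, 307.67181396484375), 94.022705078125)
```

View pics/s9.png

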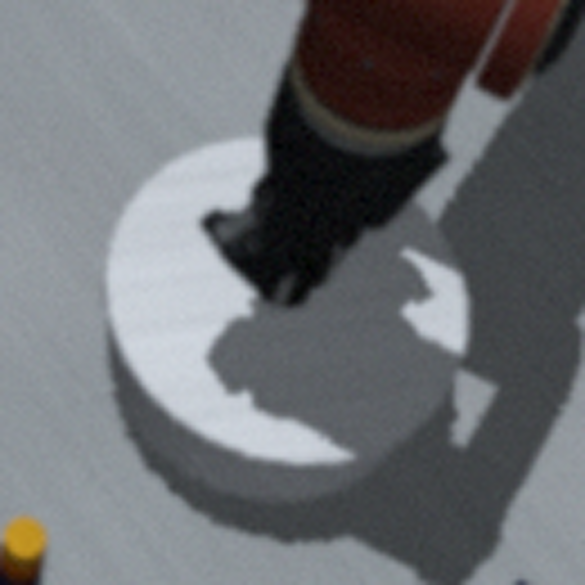

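Call:
{"api": "play_rows", "payload": {"plan": [[5, -0.3, 0, 0, 1], [10, -0.3, 0, 0, 1], [14, -0.3, 0, 0, 1], [17, -0.3, 0, 0, 1], [19, -0.3, 0, 0, 1], [19, -0.3, 0, 0, 1]]}}

```text
time: 69.75
tool_pos: [0.4701, 0.3082, 0.0633]
tool_rot: [-0.469, -0.529, -0.469, 0.529]
contact_force: [0.7, 0.0, -2.3]
gripper_width: 0.23
```

Call:
{"api": "play_rows", "payload": {"plan": [[1, 0, 0, 0, 1], [2, 0, 0, 0, 1], [2, 0, 0, 0, 1]]}}

```text
time: 70.12
tool_pos: [0.4703, 0.3083, 0.0629]
tool_rot: [-0.469, -0.529, -0.469, 0.529]
contact_force: [-4.2, -2.6, 6.3]
gripper_width: 0.231
```

```bash
python3 - <<'E'
from h import *
st()
f=manip.grab_frame("scene"); P=cloud(f); h=hsv(f)
w=(np.hypot(P[...,0]-.469,P[...,1]-.308)<.13)&(P[...,2]>.046)&(P[...,2]<.075)&(h[...,2]>60)&(h[...,1]<60)
k,l,s,c=cv2.connectedComponentsWithStats(w.astype(np.uint8)); i=1+s[1:,4].argmax()
q=P[l==i]; A=np.c_[q[:,:2]-q[:,:2].mean(0),np.ones(len(q))]; print(s[i,4],q.mean(0),np.linalg.lstsq(A,q[:,2],rcond=None)[0].round(4),cv2.minEnclosingCircle((q[:,:2]*1000).astype(np.float32)))
E
```

```text
t 70.12 tcp [0.4703 0.3083 0.0629] jaw deg -6.92 down [ 0. -0. -1.] F [-4.2 -2.6  6.3] w 0.231 j6 0.57
3530 [0.48451368 0.32191725 0.05456167] [-0.0032 -0.0005  0.0546] ((470.1163635253906, 310.1199951171875), 95.61801147460938)
```

Call:
{"api": "play_rows", "payload": {"plan": [[1, 0, 0, 0, 1], [2, 0, 0, 0, 1], [2, 0, 0, 0, 1], [2, 0, 0, 0, 1]]}}

```text
time: 70.68
tool_pos: [0.4703, 0.3083, 0.0628]
tool_rot: [-0.469, -0.529, -0.469, 0.53]
contact_force: [-8.9, -5.9, 17.1]
gripper_width: 0.232
```

Call:
{"api": "play_rows", "payload": {"plan": [[-2, 0, 0, 0, 1], [-3, 0, 0, 0, 1], [-3, 0, 0, 0, 0], [-3, 0, 0, 0, 0], [-3, 0, 0, 0, 0], [-30, 0, 0, 0, 0], [-70, 0, 0, 0, 0], [-70, 0, 0, 0, 0]]}}

```text
time: 71.68
tool_pos: [0.4726, 0.3094, 0.1336]
tool_rot: [0.47, 0.532, 0.468, -0.527]
contact_force: [0.1, -0.3, 0.3]
gripper_width: 0.499
```

Call:
{"api": "play_rows", "payload": {"plan": [[0, 0, 0, 0, 1], [0, 0, 0, 0, 1], [0, 0, 0, 0, 1], [0, 0, 0, 0, 1]]}}

```text
time: 72.18
tool_pos: [0.4697, 0.3081, 0.1286]
tool_rot: [-0.469, -0.529, -0.469, 0.53]
contact_force: [0.3, -0.4, 0.4]
gripper_width: 0.0
```

```bash
python3 - <<'E'
from h import *
st()
f=manip.grab_frame("scene"); P=cloud(f); h=hsv(f)
w=(np.hypot(P[...,0]-.469,P[...,1]-.308)<.13)&(P[...,2]>.046)&(P[...,2]<.075)&(h[...,2]>60)&(h[...,1]<60)
k,l,s,c=cv2.connectedComponentsWithStats(w.astype(np.uint8)); i=1+s[1:,4].argmax()
q=P[l==i]; A=np.c_[q[:,:2]-q[:,:2].mean(0),np.ones(len(q))]; print(s[i,4],q.mean(0),np.linalg.lstsq(A,q[:,2],rcond=None)[0].round(4),cv2.minEnclosingCircle((q[:,:2]*1000).astype(np.float32)))
E
```

```text
t 72.17 tcp [0.4697 0.3081 0.1286] jaw deg -6.93 down [-0.001 -0.    -1.   ] F [ 0.3 -0.4  0.4] w 0.0 j6 0.57
3956 [0.48034726 0.31901248 0.0546269 ] [-0.0042 -0.0007  0.0546] ((470.1658630371094, 309.7398986816406), 95.8135757446289)
```

Call:
{"api": "play_rows", "payload": {"plan": [[25, 0, 0, 0, 1], [38, 0, 0, 0, 1], [42, 0, 0, 0, 1], [44, 0, 0, 0, 1], [46, 0, 0, 0, 1], [47, 0, 0, 0, 1], [47, 0, 0, 0, 1]]}}

```text
time: 73.1
tool_pos: [0.4707, 0.3085, 0.0841]
tool_rot: [0.469, 0.53, 0.469, -0.529]
contact_force: [-1.8, -1.7, 5.5]
gripper_width: -0.001
```

Call:
{"api": "play_rows", "payload": {"plan": [[1, 0, 0, 0, 1], [2, 0, 0, 0, 1], [2, 0, 0, 0, 1], [2, 0, 0, 0, 1]]}}

```text
time: 73.6
tool_pos: [0.4708, 0.3086, 0.084]
tool_rot: [0.469, 0.529, 0.469, -0.529]
contact_force: [-6.6, -3.5, 14.4]
gripper_width: 0.001
```

Call:
{"api": "play_rows", "payload": {"plan": [[-20, 0, 0, 0, 1], [-60, 0, 0, 0, 1], [-110, 0, 0, 0, 1], [-110, 0, 150, 0, 1], [-110, 0, 300, 0, 1], [-110, 0, 300, 0, 1], [-110, 0, 300, 0, 1], [-110, 0, 300, 0, 1]]}}

```text
time: 74.6
tool_pos: [0.4337, 0.0084, 0.1915]
tool_rot: [0.469, 0.53, 0.468, -0.529]
contact_force: [0.1, 0.1, -0.2]
gripper_width: 0.001
```

Call:
{"api": "play_rows", "payload": {"plan": [[0, 0, 150, 0, 1], [0, 0, 150, 0, 1], [0, 0, 150, 0, 1], [0, 0, 150, 0, 1], [0, 0, 150, 0, 1]]}}

```text
time: 75.22
tool_pos: [0.416, -0.138, 0.1907]
tool_rot: [0.469, 0.529, 0.469, -0.529]
contact_force: [-0.2, 0.5, 0.3]
gripper_width: -0.002
```

```bash
python3 - <<'E'
from h import *
st()
for n in("top","scene"):
    f=manip.grab_frame(n); P=cloud(f); h=hsv(f); save(f,n+"10.png",k=1.5)
    w=(np.hypot(P[...,0]-.469,P[...,1]-.308)<.13)&(P[...,2]>.046)&(P[...,2]<.075)&(h[...,2]>60)&(h[...,1]<60)
    k,l,s,c=cv2.connectedComponentsWithStats(w.astype(np.uint8)); i=1+s[1:,4].argmax()
    q=P[l==i]; A=np.c_[q[:,:2]-q[:,:2].mean(0),np.ones(len(q))]; print(n,s[i,4],q.mean(0),np.linalg.lstsq(A,q[:,2],rcond=None)[0].round(4),cv2.minEnclosingCircle((q[:,:2]*1000).astype(np.float32)))
    t=(np.abs(P[...,0]-.45)<.3)&(np.abs(P[...,2])<.004)&(np.abs(P[...,1])<.4); q=P[t]; A=np.c_[q[:,:2]-q[:,:2].mean(0),np.ones(len(q))]; print("table plane",np.linalg.lstsq(A,q[:,2],rcond=None)[0].round(4))
E
```

```text
t 75.22 tcp [ 0.416  -0.138   0.1907] jaw deg -6.91 down [ 0.001  0.    -1.   ] F [-0.2  0.5  0.3] w -0.002 j6 -0.37
top 4005 [0.46852954 0.30793317 0.05410071] [-0.0035  0.0027  0.0541] ((469.78656005859375, 309.01904296875), 94.93937683105469)
table plane [-0.0009  0.0004  0.0001]
scene 4380 [0.47453904 0.31331236 0.05464268] [-0.0027  0.0011  0.0546] ((469.97930908203125, 309.4354553222656), 96.18128967285156)
table plane [-0.0007 -0.0002  0.0008]
```

View pics/scene10.png

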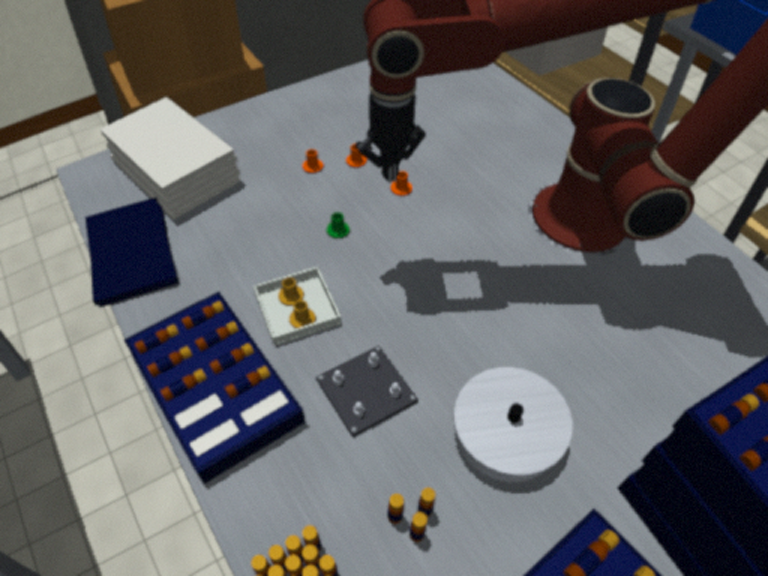

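```bash
python3 -c "
from plant import manip
print(manip.job_done())"
```

```text
the job is handed in; nothing more can be done
None
```

The job is done and handed in at about 75 s of the 210 s allowed. Four gold collars were present, and all four stood together on the fixture pins before any were sorted.

- **Check on the pins:** Two collars went down to the plate, with tops at about 54 mm. The other two stopped on the shoulder, with tops at about 69 mm. Those two did not go lower under a 19–30 N push. Their sideways play was no more than about 3 mm, which fits the 14.5 mm bore.
- **Canister:** The two good collars stand upright on the floor in the ring slots next to packed_2 and packed_3. Their axes are about 54–55 mm from their neighbours.
- **Reject tray:** The two undersize collars stand inside the tray.
- **Cover:** It was seated and pressed with about 17 N while gripped, then about 14 N on top of the knob. Its top measures about 54–54.6 mm against the expected 54 mm, and it is centred within 1–2 mm. The fitted tilt was about 0.5 mm across the disc, within the camera's error, so I take it as level.
- **Rest of the scene:** The vials were left alone. I saw no sign that anything was knocked aside.

Nothing was left failing. Two checks disagreed slightly: when I set collars down in the canister and the tray, contact came about 3 mm higher than planned. The canister collars' camera heights showed them flat on the floor. For the rejects, the tops measured about 46.5 mm, which fits the tray floor.

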